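Pry up a press bed, shim it level and refit its T-handle

ROBOT

A 7-joint arm with a two-finger parallel gripper is mounted at the origin on a cart in front of the work surface, level with it; the furniture and walls round the work are solid. World frame = base frame: x ahead of the robot, y to its left, z up, the work surface at z = 0. Lengths are in mm, angles in rad, forces in N, time in s.
With the tool pointing down it reaches from about 400 to 750 mm from the base axis. Payload 19.5 kg.
Tool frame: the origin (TCP) lies midway between the tips of the shut fingers; the grasp point (between the pads) lies 19 mm behind it (tcp_to_grasp is the distance from the TCP to the grasp point, in mm); z points along the fingers, y is the direction in which the jaws open and shut (so a half turn about z gives the same grasp; the last joint's range is limited). The gripper opens to 85 mm and grips with 20 to 120 N. Pads are 22 mm wide; open, the fingers measure 114 mm over their backs; the gripper's body (76 mm by 85 mm) begins 54 mm behind the grasp point. The pads swing forward as they close: fully open they stand 13 mm farther back than shut.
Start: joints at [-1.332, 0.707, -0.028, 1.485, 0.022, 0.951, -0.075], TCP at [159.335, 552.456, 231.268] pointing down, gripper open.
Joint ranges: [-2.71, 2.71], [-0.32, 2.16], [-1.57, 1.52], [0, 2.45], [-1.46, 4.6], [0, 2.02], [-2.83, 2.83]. Speed limits (rad/s): [1.89, 1.89, 2.57, 2.57, 3.01, 3.01, 3.01].

INTERFACE

Orientations are given as a unit quaternion [x, y, z, w].
In Python, from rig import observe, capture, close_job, tcp_to_grasp gives the robot as it stands.
- The arm moves only by the tool play_rows, never from a script. Its argument "plan" is a list that holds one entry, the list of rows, each a list of 7 numbers: the shift along the tool's x, y, z in mm, then the turn, a rotation vector about the tool's x, y, z in degrees, then the closure, from 0 (fully open) to 1 (shut). In form: [[[dx, dy, dz, rx, ry, rz, hand], ...]]. A call has 1 to 10 rows; each row is the pose to reach, as a shift and turn from the pose measured when the call began, along the tool's axes at that moment; what a row does not reach only later rows make up. A row lasts 1/12 s, in which the tool goes at most 41.7 mm and 7.16 degrees, less where a joint would pass 70% of its speed; a pose out of reach is approached as far as the arm can. A call with a gripper value outside its range is refused whole. The fingers move at their own pace and stop on an object; "squeeze" is the grip in N (left out, the last holds). Time passes only in rows, so rows that repeat a pose let the fingers close. It gives the time, the measured TCP pose, the force and the opening at its end, in the units of the state.
- observe(): the state, without advancing time (a new reading comes with each control period).
- capture(name): name is "scene" or "top"; returns a dict with "frame" (480x640x3 uint8, red, green, blue), "camera_matrix" (3x3 intrinsics, pixels), "k1" (the pictures are not rectified: a ray, as slopes to the right and down, at radius r is drawn at 1 + k1 r^2 times it, then the intrinsics apply), "extrinsics" (4x4, takes a point from camera to world coordinates). Camera axes: x right, y down, z forward; pixel columns grow to the right and rows downward; lengths in mm; the calibration is good to about 2 mm. A picture is of the moment at which its call begins. There is no depth.
- close_job(): hands the job in, once; it reports no verdict.
The state is a dict: "clock": time; "joint_positions": joint angles; "qvel": joint speeds; "joint_efforts": joint torques, N m; "eef_pos": TCP position; "tool_rot": TCP orientation; "wrist_force": force on the tool from outside, world axes, zero at the start; "torque": the same for the moment, N m; "grip_width": finger opening in mm.
Only numpy, scipy, OpenCV 4.12 (cv2) and the standard library are available. Lean on these libraries where they do the work, as an engineer would, in place of code of your own. Each camera call takes 0.05 s, during which the arm holds its last target. There are 200 camera calls.

TASK

The hinged bed of the small hand press sags towards its free edge: lever that edge up with the pry bar over the fulcrum block and hook the bar under the keeper's lip so that it stays up. Slip every shim lying on the worktop well under the raised edge, flat on the ledges, then unhook the bar, let the bed down gently onto the shims so that it sits level, and lay the bar flat on the worktop clear of the frame. Last of all, push the T-handle fully down onto the square spindle.

Things in the scene. Friction and masses are not known exactly. Their poses are not given: they have to be found in the camera images.
- frame: Fixed steel levelling frame carrying the hinged press bed, two ledges, fulcrum and keeper. Origin on the worktop under the middle of the bed's free edge; +y points from the free edge to the hinge (150 mm away), x runs along the edge, z up. Between the ledges is a notch 52 mm wide (x = -26 to 26 mm), open down to the worktop, where the bar's tip goes under the edge.
- ledge_near (a point): Centre of the top of the ledge on the robot's side: flat, 89 mm (frame x = -115 to -26) by 100 mm (frame y = -65 to +35), 20 mm above the worktop. Its part with y < 0 lies open before the edge; the sagging bed rests on it, so no shim goes in until the bed is levered up.
- ledge_far (a point): The same for the other ledge (frame x = 26 to 115 mm). Each ledge has room for two shims side by side, 44 mm apart (x = 54 and 98 mm).
- keeper: Fixed keeper on the frame: post 73 mm high at x = 34 to 46 mm from its origin, y = -10 to 10 mm, with a lip 10 mm thick reaching from the post back to x = 14 mm, underside 63 mm above the worktop. Origin on the worktop at frame x = 0, y = -180 mm; axes as the frame's. Bar pushed down, rear end swung about 17 mm to +x under the lip, then let up: the bed stays raised at about 0.065 rad.
- fulcrum: Fixed fulcrum block on the frame, 32 mm wide (x) and 26 mm deep; rounded crest along x, radius 8 mm, top 34 mm above the worktop. Origin on the worktop under the crest, 45 mm before the bed's free edge (frame y = -45 mm).
- press_bed (a joint): Hinge of the heavy grey press bed (3 kg, 230 x 150 mm, 16 mm thick; about 15 N at the free edge), rad: -0.04 sagging as found, 0 level, positive with the free edge raised. On it stand the spindle's housing and, fixed, a steel die (51 mm across, 50 high; frame x = 72, y = 65 mm) and a plunger (43 across, 60 high; x = -75, y = 65 mm).
- bed_edge (a point): Middle of the lower corner of the bed's free edge: 20 mm above the worktop when sagging, 26 mm when level, about 36 mm when the bar is in the keeper. At 0.065 rad the shims (6 mm) find about 14 mm of gap over the ledges.
- spindle (a joint): Turn of the square spindle in the bed, rad, about its upright axis, counter-clockwise from above positive; at 0 its flats are parallel to the frame's axes. Stiff: it stays where it is.
- spindle_foot (a point): Foot of the square spindle, centre, on top of the square gear housing (frame x = 0, y = 95 mm, 66 mm high when level); its axes turn with the spindle. The spindle is 14 mm square to 18 mm above this point, then a 10 mm square lead to 22 mm.
- pry_bar: Loose steel pry bar, 240 mm long along its own y, 0.25 kg, flat underside, on which it lies. Origin on the underside in the middle of its length; tip at y = +120 mm, rear end at y = -120 mm. Body 16 mm wide (x) and 20 mm high from y = -120 to +65; flat tongue 24 mm wide and 5 mm thick to the tip. Lies with its tip roughly towards the frame's +y. About 60 mm of it reach beyond the fulcrum crest when the tip is well under the bed.
- t_handle: Loose T-handle, 0.25 kg, standing upright. Origin at the centre of its underside. Steel base 44 x 44 x 24 mm with a square bore of 16.4 mm from below, sides parallel to the base's, above it a black cross bar 64 mm long (own x), 16 mm wide (y), from 30 to 58 mm high. Seated, its underside rests on the housing, at the spindle's foot.
- shim_1: Loose steel shim, one of up to three alike (some may be absent), 0.06 kg: flat plate 24 mm wide (x), 60 mm long (y), 6 mm thick. Origin at the centre of its underside; nose at y = +30 mm. Upright tab to hold it by at y = -30 to -22 mm: 14 mm wide (x), 8 mm thick (y), up to 42 mm above the underside. Starts on the worktop.
- shim_2: Shim like shim_1.
- shim_3: Shim like shim_1.
- jar: Small screw-cap jar, 48 mm across, 66 high; bystander, origin under its middle.
- timer: Bench timer 66 x 58 x 20 mm; bystander.
- vial: Small capped vial, 24 mm across, 54 high; bystander.
- tape: Roll of tape, 96 mm across, 25 high; bystander.
Things that resemble listed ones, but are neither listed nor needed, are in the scene too. Leave any pink look-alike of the shim_3 alone.

How it is judged:
By the outcome, as a careful person would: the job done as asked, in the order asked, and still so for the second after the job is handed in, with the robot touching nothing.
Of shim_1, shim_2, shim_3 only 2 to 3 are there at a start; the rules pass over those that are not, and their reading is None.
At some moment in a run one of shim_1, shim_2, shim_3, t_handle may be knocked a few centimetres aside while the robot is not near it.
It also fails if it takes over 208 s, if anything falls off the work surface, if the arm or the gripper's body presses on something with over 40 N, if the wrist force passes 120 N, or if a joint passes its speed limit or range.

## Working session

There is one attempt and no reset: what is moved stays moved. The work goes in short steps, Python scripts to look and compute and a tool call to move; the robot and the scene stay as the last step left them, time stands still between calls to the robot, and variables do not carry over. Pictures are saved under pics/ and viewed, about 12 in all and at most 16, crops included, and the job is handed in when it is done.

Besides the shell and the picture viewer there is one more tool, called after "Emit:" as name(argument=value, ...), one argument or row to a line, values as JSON. play_rows: Moves the arm, as the interface text tells. Its arguments: {"type":"object","properties":{"plan":{"type":"array","items":{"type":"array","items":{"type":"array","items":{"type":"number"}}}},"squeeze":{"type":"number"}},"required":["plan"]}

```bash
mkdir -p pics; ls
python3 - <<'E'
from rig import *
import cv2,numpy as np
print(observe(), tcp_to_grasp)
for n in("scene","top"):
    c=capture(n); cv2.imwrite(f"pics/{n}0.png",c["frame"][:,:,::-1]); print(n,c["camera_matrix"],c["k1"],np.round(c["extrinsics"],4).tolist())
E
```

```text
pics
{'clock': 0.0, 'joint_positions': array([-1.33168911,  0.70713325, -0.02761816,  1.48497719,  0.02197648,
        0.95090052, -0.07551289]), 'qvel': array([ 0.00021404, -0.00063168,  0.00029424, -0.00015534, -0.00044148,
        0.00076905, -0.00060348]), 'joint_efforts': array([-1.34784430e-03, -8.83214951e+01,  1.23436388e+00, -2.36175942e+01,
        1.68652728e-02,  6.37587800e-03,  9.94688747e-06]), 'eef_pos': array([159.27333059, 552.23142662, 230.81521129]), 'tool_rot': array([ 1.39955598e-01,  9.90157623e-01, -5.53998935e-04, -7.01963748e-05]), 'wrist_force': array([ 0.18777412,  0.14639364, -0.68323657]), 'torque': array([ 0.03144379, -0.01531705, -0.03922673]), 'grip_width': 85.43020667478547} 18.700000000000003
scene [[582.08657744   0.         319.5597906 ]
 [  0.         582.08657744 242.38928048]
 [  0.           0.           1.        ]] -0.020103781311141076 [[0.8806, -0.2601, 0.3962, 127.0656], [-0.4733, -0.5253, 0.7071, -741.2264], [0.0242, -0.8102, -0.5857, 699.9829], [0.0, 0.0, 0.0, 1.0]]
top [[587.1016187    0.         323.29225352]
 [  0.         587.1016187  231.89292833]
 [  0.           0.           1.        ]] -0.1656220632267733 [[0.0237, -0.9841, 0.1759, 375.4461], [-0.9997, -0.0221, 0.0112, 4.6124], [-0.0071, -0.1761, -0.9844, 1107.5164], [0.0, 0.0, 0.0, 1.0]]
```

View pics/scene0.png

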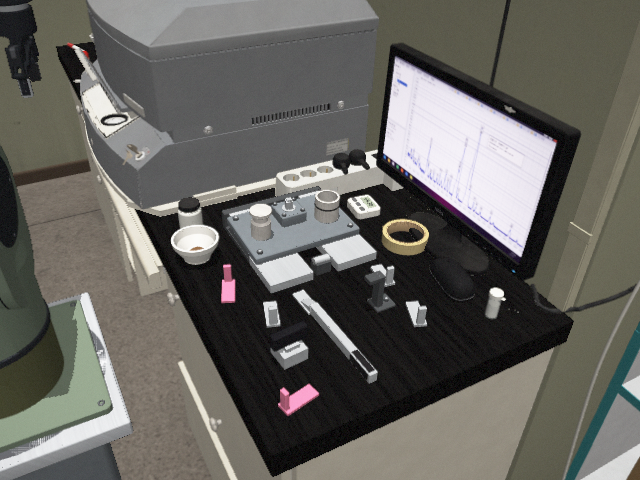

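View pics/top0.png

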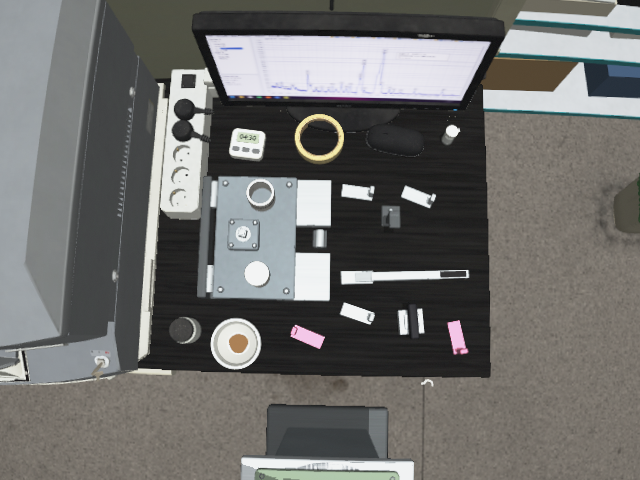

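```bash
cat > h.py <<'E'
import numpy as np,cv2,json
from scipy.spatial.transform import Rotation as R
def cam(n):
    from rig import capture
    return capture(n)
def w2p(c,P):
    E=np.asarray(c["extrinsics"]);K=np.asarray(c["camera_matrix"])
    q=(np.atleast_2d(P)-E[:3,3])@E[:3,:3]; s=q[:,:2]/q[:,2:]; s=s*(1+c["k1"]*(s**2).sum(1,keepdims=True))
    return s*[K[0,0],K[1,1]]+K[:2,2]
def p2w(c,uv,z):
    E=np.asarray(c["extrinsics"]);K=np.asarray(c["camera_matrix"]); d=(np.atleast_2d(uv)-K[:2,2])/[K[0,0],K[1,1]]
    s=d.copy()
    for _ in range(10): s=d/(1+c["k1"]*(s**2).sum(1,keepdims=True))
    r=np.c_[s,np.ones(len(s))]@E[:3,:3].T
    return E[:3,3]+r*((z-E[2,3])/r[:,2])[:,None]
def box(x0,x1,y0,y1,z0,z1): return np.array([[x,y,z] for x in(x0,x1) for y in(y0,y1) for z in(z0,z1)],float)
SHIM=[box(-12,12,-30,30,0,6),box(-7,7,-30,-22,0,42)]
TH=[box(-22,22,-22,22,0,24),box(-32,32,-8,8,30,58)]
BAR=[box(-8,8,-120,65,0,20),box(-12,12,65,120,0,5)]
def place(B,x,y,a,z=0):
    r=np.array([[np.cos(a),-np.sin(a),0],[np.sin(a),np.cos(a),0],[0,0,1]])
    return [b@r.T+[x,y,z] for b in B]
S=4
def render(c,boxes,x0,y0,w,h):
    m=np.zeros((h*S,w*S),np.uint8)
    for b in boxes:
        p=(w2p(c,b)+.5-[x0,y0])*S
        cv2.fillConvexPoly(m,cv2.convexHull(np.round(p*16).astype(np.int32)),255,shift=4)
    return cv2.resize(m,(w,h),interpolation=cv2.INTER_AREA)/255.
def fit(cs,masks,B,x,y,a,z=0,n=3):
    from scipy.optimize import minimize
    rois=[]
    for c,m in zip(cs,masks):
        p=np.vstack([w2p(c,b) for b in place(B,x,y,a,z)]); lo=np.maximum((p.min(0)-14).astype(int),0); hi=np.minimum((p.max(0)+14).astype(int),[640,480])
        rois.append((lo[0],lo[1],hi[0]-lo[0],hi[1]-lo[1]))
    def f(v):
        e=0
        for c,m,(X,Y,W,H) in zip(cs,masks,rois):
            r=render(c,place(B,v[0],v[1],v[2]/50,z),X,Y,W,H); e+=np.abs(r-m[Y:Y+H,X:X+W]).sum()/r.sum()
        return e
    best=None
    v=np.array([x,y,a*50])
    for st in(8,4,2,1)[:n+1]:
        r=minimize(f,v,method="Nelder-Mead",options=dict(initial_simplex=np.vstack([v,v+np.eye(3)*st]),xatol=.05,fatol=1e-4)); v=r.x
    return v[0],v[1],v[2]/50,r.fun
def crop(c,name,x0,y0,x1,y1,k):
    cv2.imwrite(name,cv2.resize(c["frame"][y0:y1,x0:x1,::-1],None,fx=k,fy=k,interpolation=cv2.INTER_CUBIC))
def mask(c,lo=60,hi=150):  # bright soft mask, pink excluded
    f=c["frame"].astype(float); g=f.min(2); return np.clip((g-lo)/(hi-lo),0,1)
E
python3 - <<'E'
from h import *
t=cam("top");s=cam("scene")
crop(t,"pics/t1.png",300,165,500,365,3)
crop(s,"pics/s1.png",215,175,455,375,3)
for n,u,v in[("sh",358,192),("sh",418,197),("sh",357,313),("th",411,321),("bar",405,276)]: print(n,p2w(t,[u,v],3).round(1))
print("corners ledges",p2w(t,[[330,181],[330,225],[330,254],[330,300]],20).round(1))
E
```

```text
sh [[652.7 -48.2   3. ]]
sh [[ 645.6 -164.8    3. ]]
sh [[420.1 -49.5   3. ]]
th [[ 407. -151.    3.]]
bar [[ 491.5 -139.4    3. ]]
corners ledges [[668.9   6.5  20. ]
 [583.2   4.7  20. ]
 [528.    3.5  20. ]
 [442.2   1.6  20. ]]
```

View pics/t1.png

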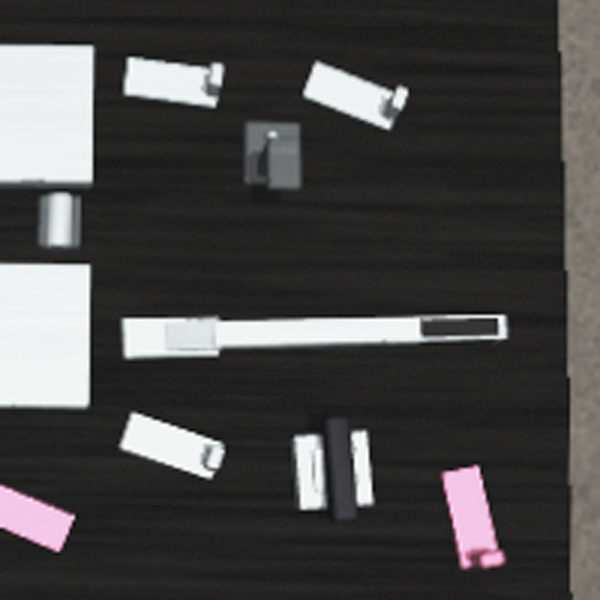

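View pics/s1.png

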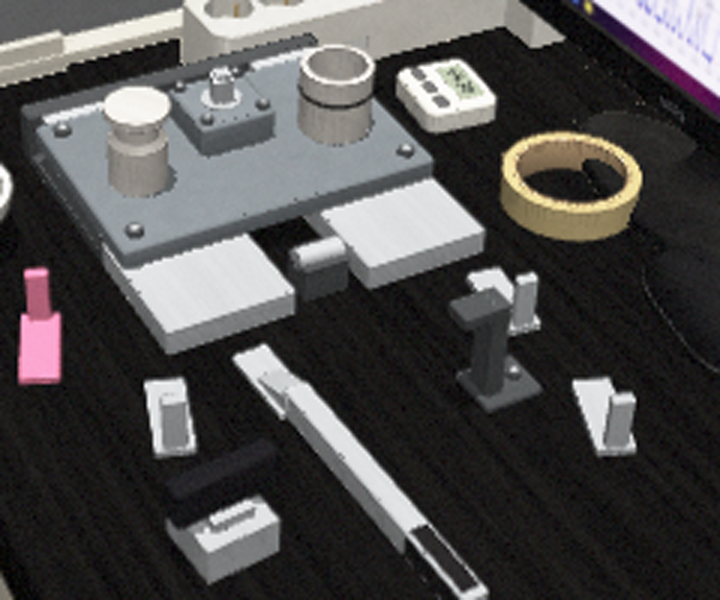

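```bash
cat > loc.py <<'E'
from h import *
G={"A":(SHIM,652,-48,0),"B":(SHIM,645,-165,0),"C":(SHIM,420,-49,0),"bar":(BAR,491,-139,0),"th":(TH,407,-151,0)}
def loc(names,guess={}):
    t=cam("top");s=cam("scene"); out={}
    for n in names:
        B,x,y,a=G[n]; x,y,a=guess.get(n,(x,y,a))
        for cs in([t],[s],[t,s]):
            lo,hi=(60,150)
            out[n]=fit(cs,[mask(c,lo,hi) for c in cs],B,x,y,a)
            print(n,len(cs),np.round(out[n],3))
    return t,s,out
E
python3 - <<'E'
from loc import *
# guess yaw: tab side at -y; nose direction
t,s,o=loc(["A","B","C","bar"],{"A":(652,-48,.05),"B":(645,-165,.35),"C":(420,-49,.3)})
LED=[box(-115,-26,-65,-1,0,20),box(26,115,-65,-1,0,20)]
for cs,nm in(([t],"t"),([s],"s")):
    ms=[]
    for c in cs:
        m=mask(c,130,190)
        # keep only ledge neighbourhood
        p=np.vstack([w2p(c,b) for b in place([box(-122,122,-72,12,0,22)],555,69,0)])
        k=np.zeros(m.shape,np.uint8);cv2.fillConvexPoly(k,cv2.convexHull(p.astype(np.int32)),1)
        p=np.vstack([w2p(c,b) for b in place([box(-22,22,-68,5,0,36)],555,69,0)])
        cv2.fillConvexPoly(k,cv2.convexHull(p.astype(np.int32)),0)
        ms.append(m*k)
    print("frame",nm,np.round(fit(cs,ms,LED,555,69,0),3))
# T-handle: base bright only, scene; dark bar occludes in top
print(p2w(t,np.array([[293,436],[320,433],[352,431],[368,429],[374,504],[301,510],[334,418],[347,519]])/3+[300,165],24).round(1))
crop(t,"pics/sp.png",220,210,270,260,8); a=cv2.imread("pics/sp.png"); crop(s,"pics/sp2.png",265,185,315,235,8)
cv2.imwrite("pics/sp.png",np.hstack([a,cv2.imread("pics/sp2.png")]))
E
```

```text
A 1 [ 6.53289e+02 -4.55150e+01 -1.29000e-01  3.58000e-01]
A 1 [ 6.55132e+02 -4.51020e+01 -1.07000e-01  1.20400e+00]
A 2 [ 6.53473e+02 -4.53840e+01 -1.17000e-01  1.58400e+00]
B 1 [ 6.47170e+02 -1.62523e+02 -3.66000e-01  2.99000e-01]
B 1 [ 6.50282e+02 -1.61416e+02 -4.17000e-01  2.92000e-01]
B 2 [ 6.47612e+02 -1.62036e+02 -3.65000e-01  6.56000e-01]
C 1 [ 4.2011e+02 -4.8449e+01 -3.0200e-01  1.9000e-01]
C 1 [ 4.22859e+02 -4.73580e+01 -3.15000e-01  4.27000e-01]
C 2 [ 4.21268e+02 -4.83530e+01 -3.12000e-01  7.31000e-01]
bar 1 [ 4.92119e+02 -1.37047e+02  4.70000e-02  2.78000e-01]
bar 1 [ 4.95369e+02 -1.36900e+02  4.60000e-02  1.07300e+00]
bar 2 [ 4.92958e+02 -1.37036e+02  5.00000e-02  1.38700e+00]
frame t [5.5732e+02 6.9976e+01 8.0000e-03 1.7600e-01]
frame s [ 5.66977e+02  8.73180e+01 -9.00000e-03  3.46000e-01]
[[ 425.5 -123.3   24. ]
 [ 427.7 -140.    24. ]
 [ 429.2 -159.7   24. ]
 [ 430.6 -169.6   24. ]
 [ 384.8 -173.4   24. ]
 [ 380.5 -128.6   24. ]
 [ 437.  -148.6   24. ]
 [ 375.5 -156.9   24. ]]
```

View pics/sp.png

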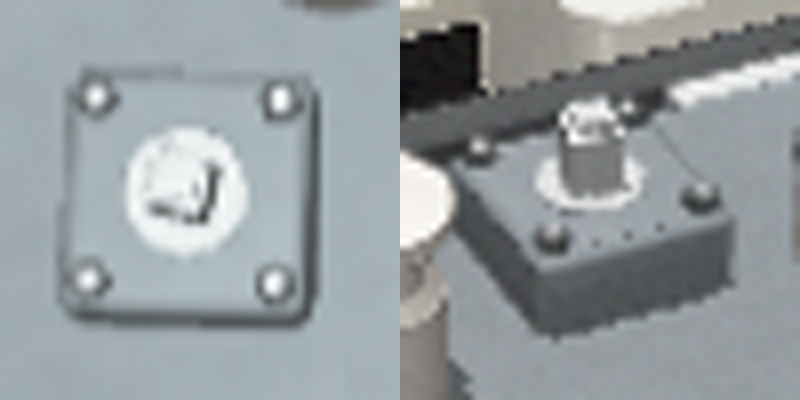

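```bash
cat > go.py <<'E'
import sys,numpy as np
from scipy.spatial.transform import Rotation as R
def base(yaw_deg,tilt_deg=0):
    # tool y at yaw_deg in world (down-pointing), then tilt about tool y (+: tool z leans toward -tool x... rows rotvec)
    y=np.radians(yaw_deg); Y=np.array([np.cos(y),np.sin(y),0]); Z=np.array([0,0,-1.]); X=np.cross(Y,Z)
    return R.from_matrix(np.c_[X,Y,Z])*R.from_rotvec([0,np.radians(tilt_deg),0])
def show(*targets):
    from rig import observe
    s=observe(); p=s["eef_pos"]; q=R.from_quat(s["tool_rot"]); m=q.as_matrix()
    print("t",round(s["clock"],2),"tcp",p.round(1),"toolX",m[:,0].round(3),"toolY",m[:,1].round(3),"F",s["wrist_force"].round(1),"w",round(s["grip_width"],1),"q",s["joint_positions"].round(2))
    for t in targets:
        T=base(*t[3:]) if len(t)>3 else q
        print(t,"->",(q.inv().apply(np.array(t[:3])-p)).round(1),(q.inv()*T).as_rotvec(degrees=True).round(1))
E
python3 -c "
from go import *
show((270,300,240,74),(430,0,230,0),(498.5,-242,120,2.75))"
```

```text
t 0.3 tcp [159.3 552.4 231.1] toolX [-0.961  0.277 -0.   ] toolY [ 0.277  0.961 -0.   ] F [ 0.4  0.1 -0.1] w 85.3 q [-1.33  0.71 -0.03  1.48  0.02  0.95 -0.08]
(270, 300, 240, 74) -> [-176.3 -211.8   -8.8] [-0.   0.  -0.1]
(430, 0, 230, 0) -> [-413.2 -455.7    1.3] [-0.   0.  73.9]
(498.5, -242, 120, 2.75) -> [-546.1 -669.2  111.4] [-0.   0.  71.2]
```

Emit:
play_rows(
  plan=[
    [[-176,-212,-9,0,0,10,0.4],[-176,-212,-9,0,0,20,0.4],[-176,-212,-9,0,0,30,0.4],[-176,-212,-9,0,0,40,0.4],[-176,-212,-9,0,0,40,0.4],[-176,-212,-9,0,0,40,0.4],[-413,-456,0,0,0,60,0.4],[-413,-456,0,0,0,73,0.4],[-413,-456,0,0,0,73,0.4],[-413,-456,0,0,0,73,0.4]],
  ],
)

```text
clock: 1.13
eef_pos: [337.4, 174.3, 235.9]
tool_rot: [0.676, 0.737, 0.0, 0.0]
wrist_force: [0.9, -0.2, -1.0]
grip_width: 51.0
```

```bash
python3 -c "
from go import *
show((430,0,230,2.75),(498.5,-242,120,2.75),(498.5,-242,40,2.75))"
```

```text
t 1.13 tcp [337.4 174.3 235.9] toolX [-0.086  0.996 -0.   ] toolY [0.996 0.086 0.   ] F [ 0.9 -0.2 -1. ] w 51.0 q [-0.73  0.45  0.27  2.13 -0.21  0.59 -0.23]
(430, 0, 230, 2.75) -> [-181.6   77.2    5.9] [0.  0.  2.2]
(498.5, -242, 120, 2.75) -> [-428.6  124.6  115.9] [0.  0.  2.2]
(498.5, -242, 40, 2.75) -> [-428.6  124.6  195.9] [0.  0.  2.2]
```

Emit:
play_rows(
  plan=[
    [[-181,77,6,0,0,2.2,0.4],[-181,77,6,0,0,2.2,0.4],[-181,77,6,0,0,2.2,0.4],[-181,77,6,0,0,2.2,0.4],[-429,125,116,0,0,2.2,0.4],[-429,125,116,0,0,2.2,0.4],[-429,125,116,0,0,2.2,0.4],[-429,125,116,0,0,2.2,0.4],[-429,125,116,0,0,2.2,0.4],[-429,125,116,0,0,2.2,0.4]],
  ],
)

```text
clock: 1.97
eef_pos: [482.9, -192.8, 140.0]
tool_rot: [0.69, 0.724, 0.0, 0.0]
wrist_force: [0.3, 1.3, 0.6]
grip_width: 50.9
```

```bash
python3 -c "
from go import *
show((498.5,-242,60,2.75),(498.5,-242,4,2.75))"
```

```text
t 1.97 tcp [ 482.9 -192.8  140. ] toolX [-0.047  0.999  0.   ] toolY [0.999 0.047 0.001] F [0.3 1.3 0.6] w 50.9 q [ 0.25  0.77  0.13  1.8  -0.16  0.59  0.52]
(498.5, -242, 60, 2.75) -> [-49.9  13.2  80. ] [ 0. -0. -0.]
(498.5, -242, 4, 2.75) -> [-49.9  13.1 136. ] [ 0. -0. -0.]
```

Emit:
play_rows(
  plan=[
    [[-50,13,80,0,0,0,0.4],[-50,13,80,0,0,0,0.4],[-50,13,80,0,0,0,0.4],[-50,13,110,0,0,0,0.4],[-50,13,125,0,0,0,0.4],[-50,13,135,0,0,0,0.4],[-50,13,135,0,0,0,0.4],[-50,13,135,0,0,0,0.4],[-50,13,135,0,0,0,0.9],[-50,13,135,0,0,0,0.9]],
  ],
  squeeze=100,
)

```text
clock: 2.8
eef_pos: [499.0, -242.2, 6.2]
tool_rot: [0.69, 0.724, 0.001, 0.001]
wrist_force: [-0.2, 0.4, 0.8]
grip_width: 28.1
```

Emit:
play_rows(
  plan=[
    [[0,0,0,0,0,0,0.95],[0,0,0,0,0,0,0.95],[0,0,0,0,0,0,0.95],[0,0,0,0,0,0,0.95],[0,0,0,0,0,0,0.95],[0,0,0,0,0,0,0.95]],
  ],
  squeeze=100,
)

```text
clock: 3.3
eef_pos: [499.3, -242.2, 7.3]
tool_rot: [0.69, 0.724, 0.001, 0.001]
wrist_force: [-2.4, 0.5, 12.2]
grip_width: 13.0
```

Run:
```python
from go import *
from loc import *
show((498.5,-242,104,2.75))
t=cam("top");s=cam("scene")
E=[box(-13,13,58,66,0,20)]
# tongue end & front-half of bar fit: only part not covered by the hand
FB=[box(-8,8,-20,65,0,20),box(-12,12,65,120,0,5)]
for c in(t,s):
    m=mask(c,60,150); p=np.vstack([w2p(c,b) for b in place([box(-30,30,-20,130,0,20)],493.5,-137,.048)])
    k=np.zeros(m.shape,np.uint8);cv2.fillConvexPoly(k,cv2.convexHull(p.astype(np.int32)),1)
    print(np.round(fit([c],[m*k],FB,493.5,-137,.048),3))
```

```text
t 3.3 tcp [ 499.3 -242.2    7.3] toolX [-0.048  0.999 -0.001] toolY [0.999 0.048 0.003] F [-2.4  0.5 12.2] w 13.0 q [ 0.36  1.02  0.07  1.74 -0.16  0.38  0.6 ]
(498.5, -242, 104, 2.75) -> [  0.2  -0.5 -96.7] [ 0.2  0.1 -0. ]
[ 4.92770e+02 -1.36675e+02  5.70000e-02  9.30000e-02]
[ 4.95662e+02 -1.36283e+02  5.40000e-02  4.41000e-01]
```

```bash
cat > bar.py <<'E'
from go import *
FX,FY,FA=557.5,70.0,.008
def f2w(p):
    c,s=np.cos(FA),np.sin(FA); return np.array([FX+c*p[0]-s*p[1],FY+s*p[0]+c*p[1],p[2]])
def bp(d,th,psi=0,lift=0,B=105.6,h=7.3,back=0):
    t,p=np.radians([th,psi]); u=np.array([-np.sin(p)*np.cos(t),np.cos(p)*np.cos(t),-np.sin(t)]); n=np.array([-np.sin(p)*np.sin(t),np.cos(p)*np.sin(t),np.cos(t)])
    T=np.array([0,-45,26])+(8+lift)*n-(120+B-d+back)*u+h*n
    return (*f2w(T).round(1),psi+np.degrees(FA),-th)
E
python3 - <<'E'
from bar import *
from h import *
t=cam("top")
print("fulcrum",p2w(t,np.array([[52,193],[72,193],[52,247],[72,247]])/3+[300,165],33).round(1).tolist(),"expect",f2w([-16,-45,33]),f2w([16,-45,33]))
print("keeper lip top",p2w(t,np.array([[270,123],[300,123],[268,187],[300,187]])/3+[300,165],73).round(1).tolist(),"expect",f2w([14,-190,73]),f2w([46,-170,73]))
show((499.3,-242,107,2.75),bp(60,28.5,0,20,back=60),bp(60,28.5,0,1.5,back=30),bp(60,28.5,0,1.5))
E
```

```text
fulcrum [[572.0, 28.0, 33.0], [572.3, 15.6, 33.0], [538.1, 27.2, 33.0], [538.4, 14.8, 33.0]] expect [541.86050816  24.87344136  33.        ] [573.85948416  25.12943863  33.        ]
keeper lip top [[610.5, -103.0, 73.0], [610.9, -121.2, 73.0], [571.2, -101.9, 73.0], [571.7, -121.2, 73.0]] expect [ 573.01953579 -119.88192123   73.        ] [604.8585135  -99.62656395  73.        ]
t 3.45 tcp [ 499.3 -242.2    7.3] toolX [-0.048  0.999 -0.001] toolY [0.999 0.048 0.003] F [-2.4  1.8 11.9] w 12.9 q [ 0.36  1.02  0.07  1.74 -0.16  0.38  0.6 ]
(499.3, -242, 107, 2.75) -> [  0.1   0.3 -99.7] [ 0.2  0.1 -0. ]
(np.float64(559.3), np.float64(-156.4), np.float64(164.7), np.float64(0.4583662361046586), -28.5) -> [  82.7   64.5 -157.3] [  0.7 -28.4   2.2]
(np.float64(559.2), np.float64(-138.9), np.float64(134.1), np.float64(0.4583662361046586), -28.5) -> [ 100.2   65.2 -126.7] [  0.7 -28.4   2.2]
(np.float64(559.0), np.float64(-112.5), np.float64(119.8), np.float64(0.4583662361046586), -28.5) -> [ 126.6   66.2 -112.4] [  0.7 -28.4   2.2]
```

```bash
sed -i 's/^FX.*/FX,FY,FA=556.3,69.0,.01/' bar.py; python3 -c "
from bar import *
show(bp(60,28.5,0,20,back=60))"
```

```text
t 3.45 tcp [ 499.3 -242.2    7.3] toolX [-0.048  0.999 -0.001] toolY [0.999 0.048 0.003] F [-2.4  1.8 11.9] w 12.9 q [ 0.36  1.02  0.07  1.74 -0.16  0.38  0.6 ]
(np.float64(558.6), np.float64(-157.4), np.float64(164.7), np.float64(0.5729577951308232), -28.5) -> [  81.7   63.8 -157.3] [  0.7 -28.4   2.1]
```

Emit:
play_rows(
  plan=[
    [[0,0,-20,0,0,0,0.95],[0,0,-40,0,0,0,0.95],[0,0,-70,0,0,0,0.95],[0,0,-100,0,0,0,0.95],[10,8,-110,0,-5,0,0.95],[20,16,-120,0,-10,0,0.95],[30,24,-130,0,-15,1,0.95],[45,35,-140,0,-20,2,0.95],[60,48,-150,0,-24,2,0.95],[75,60,-157,0.7,-28.4,2,0.95]],
  ],
)

```text
clock: 4.28
eef_pos: [553.2, -167.2, 164.4]
tool_rot: [0.683, 0.69, -0.168, 0.171]
wrist_force: [-0.6, -0.1, -2.5]
grip_width: 12.6
```

```bash
python3 -c "
from bar import *
show(bp(60,28.5,0,20,back=60),bp(60,28.5,0,2,back=50),bp(60,28.5,0,2,back=0))
from h import *
t=cam('top');crop(t,'pics/t2.png',290,165,490,315,4)"
```

```text
t 4.28 tcp [ 553.2 -167.2  164.4] toolX [-0.008  0.885 -0.466] toolY [1.    0.01  0.003] F [-0.6 -0.1 -2.5] w 12.6 q [-0.33  0.91  0.64  1.7  -0.02  0.58  0.11]
(np.float64(558.6), np.float64(-157.4), np.float64(164.7), np.float64(0.5729577951308232), -28.5) -> [ 8.5  5.5 -4.8] [ 0.1 -0.7 -0.1]
(np.float64(558.6), np.float64(-157.2), np.float64(144.1), np.float64(0.5729577951308232), -28.5) -> [18.3  5.4 13.3] [ 0.1 -0.7 -0.1]
(np.float64(558.1), np.float64(-113.3), np.float64(120.2), np.float64(0.5729577951308232), -28.5) -> [68.3  5.3 14. ] [ 0.1 -0.7 -0.1]
```

View pics/t2.png

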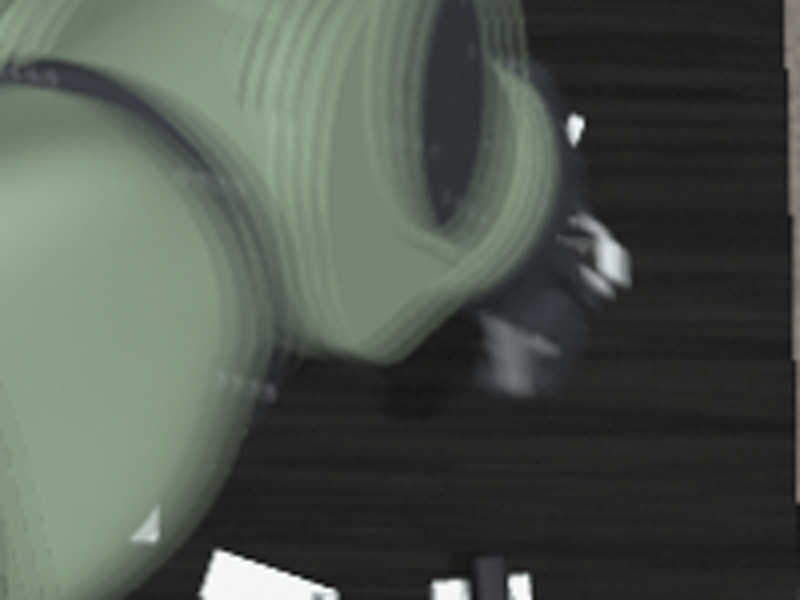

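Emit:
play_rows(
  plan=[
    [[18,5.4,5,0,-0.7,0,0.95],[18,5.4,5,0,-0.7,0,0.95],[18,5.4,7,0,-0.7,0,0.95],[18,5.4,7,0,-0.7,0,0.95],[18,5.4,7,0,-0.7,0,0.95]],
  ],
)

```text
clock: 4.75
eef_pos: [562.6, -145.7, 148.8]
tool_rot: [0.677, 0.693, -0.172, 0.178]
wrist_force: [-0.3, 0.1, -2.3]
grip_width: 13.1
```

```bash
python3 -c "
from bar import *
from h import *
show(bp(60,28.5,0,2,back=50),bp(60,28.5,0,2,back=0))
s=cam('scene');f=s['frame'].copy()
for p in [(-16,-45,34),(16,-45,34),(14,-190,63),(14,-170,63),(-26,0,20),(26,0,20),(-26,-65,20),(26,-65,20),(-115,-65,20),(115,-65,20)]:
    u=w2p(s,f2w(p))[0]; cv2.circle(f,tuple(int(round(v*16)) for v in u),16,(255,0,0),-1,shift=4)
s['frame']=f;crop(s,'pics/s2.png',235,205,455,370,3.6)"
```

```text
t 4.75 tcp [ 562.6 -145.7  148.8] toolX [-0.019  0.877 -0.479] toolY [1.    0.023 0.002] F [-0.3  0.1 -2.3] w 13.1 q [-0.37  0.95  0.65  1.69 -0.03  0.58  0.08]
(np.float64(558.6), np.float64(-157.2), np.float64(144.1), np.float64(0.5729577951308232), -28.5) -> [-7.8 -4.2  9.6] [0.5 0.2 0.6]
(np.float64(558.1), np.float64(-113.3), np.float64(120.2), np.float64(0.5729577951308232), -28.5) -> [42.2 -3.8  9.6] [0.5 0.2 0.6]
```

View pics/s2.png

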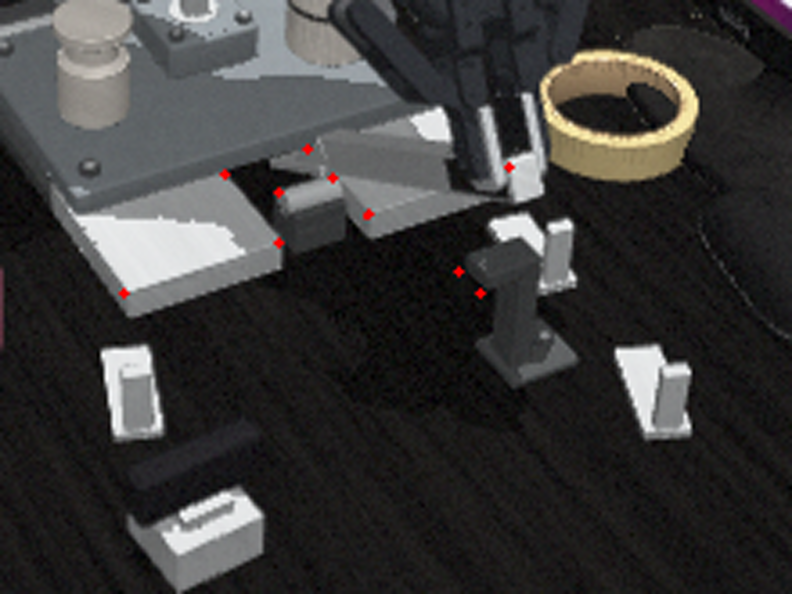

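```bash
sed -i 's/^FX.*/FX,FY,FA=557.0,69.0,.01/' bar.py; python3 -c "
from bar import *
show(bp(60,28.5,0,2,back=40),bp(60,28.5,0,2,back=0))"
```

```text
t 4.8 tcp [ 562.6 -145.7  148.9] toolX [-0.019  0.877 -0.479] toolY [1.    0.023 0.002] F [ 0.6  0.1 -2.1] w 13.0 q [-0.37  0.95  0.65  1.69 -0.03  0.58  0.08]
(np.float64(559.2), np.float64(-148.4), np.float64(139.3), np.float64(0.5729577951308232), -28.5) -> [ 2.3 -3.5  9.7] [0.5 0.1 0.6]
(np.float64(558.8), np.float64(-113.3), np.float64(120.2), np.float64(0.5729577951308232), -28.5) -> [42.2 -3.2  9.6] [0.5 0.1 0.6]
```

Emit:
play_rows(
  plan=[
    [[2,-3.5,4,0.3,0,0.6,0.95],[2,-3.5,9.6,0.5,0,0.6,0.95],[2,-3.5,9.6,0.5,0,0.6,0.95],[10,-3.5,9.6,0.5,0,0.6,0.95],[18,-3.4,9.6,0.5,0,0.6,0.95],[26,-3.3,9.6,0.5,0,0.6,0.95],[34,-3.2,9.6,0.5,0,0.6,0.95],[42,-3.2,9.6,0.5,0,0.6,0.95],[42,-3.2,9.6,0.5,0,0.6,0.95],[42,-3.2,9.6,0.5,0,0.6,0.95]],
  ],
)

```text
clock: 5.63
eef_pos: [558.8, -113.1, 120.2]
tool_rot: [0.682, 0.689, -0.174, 0.176]
wrist_force: [0.4, -0.2, -1.6]
grip_width: 13.3
```

```bash
python3 -c "
from bar import *
from h import *
s=cam('scene');crop(s,'pics/s3.png',265,205,425,325,5)
show(bp(60,28.5,0,2),bp(60,26,0,0),bp(60,22,0,0),bp(60,15,0,0),bp(60,9,0,0))"
```

```text
t 5.68 tcp [ 558.8 -113.6  120.4] toolX [-0.008  0.877 -0.48 ] toolY [ 1.    0.01 -0.  ] F [-0.5 -0.3 -3.4] w 12.8 q [-0.43  1.    0.65  1.71 -0.06  0.56  0.02]
(np.float64(558.8), np.float64(-113.3), np.float64(120.2), np.float64(0.5729577951308232), -28.5) -> [ 0.4 -0.   0.1] [-0.   0.2 -0. ]
(np.float64(558.9), np.float64(-118.1), np.float64(112.3), np.float64(0.5729577951308232), -26) -> [-0.1  0.   9.3] [-0.   2.7 -0. ]
(np.float64(558.9), np.float64(-123.8), np.float64(102.2), np.float64(0.5729577951308232), -22) -> [-0.2 -0.  20.9] [-0.   6.7 -0. ]
(np.float64(559.0), np.float64(-132.0), np.float64(83.6), np.float64(0.5729577951308232), -15) -> [ 1.5 -0.  41.2] [-0.  13.7 -0. ]
(np.float64(559.1), np.float64(-137.2), np.float64(67.0), np.float64(0.5729577951308232), -9) -> [ 4.9  0.1 58.2] [-0.  19.7 -0. ]
```

View pics/s3.png

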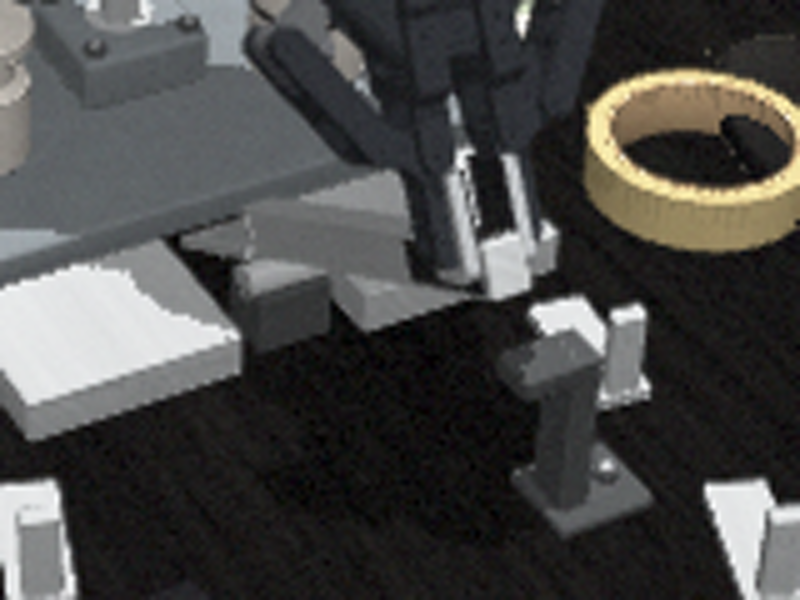

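Emit:
play_rows(
  plan=[
    [[-0.1,0,5,0,1.4,0,0.95],[-0.1,0,9.3,0,2.7,0,0.95],[-0.1,0,15,0,4.7,0,0.95],[-0.2,0,21,0,6.7,0,0.95],[0.4,0,28,0,9,0,0.95],[1,0,34.5,0,11.3,0,0.95],[1.5,0,41,0,13.7,0,0.95],[3,0,49,0,16.7,0,0.95],[4.9,0,58,0,19.7,0,0.95],[4.9,0,58,0,19.7,0,0.95]],
  ],
)

```text
clock: 6.52
eef_pos: [558.4, -139.3, 66.8]
tool_rot: [0.703, 0.707, -0.054, 0.054]
wrist_force: [-0.3, -0.8, 2.9]
grip_width: 13.4
```

```bash
python3 -c "
from bar import *
show(bp(60,9),bp(60,5),bp(60,2.2),bp(60,2.2,4),bp(60,2.2,7.5),bp(60,3.8,7.5))"
```

```text
t 6.52 tcp [ 558.4 -139.3   66.8] toolX [-0.006  0.988 -0.152] toolY [ 1.     0.006 -0.   ] F [-0.3 -0.8  2.9] w 13.4 q [-0.03  0.96  0.28  1.68 -0.15  0.5   0.27]
(np.float64(559.1), np.float64(-137.2), np.float64(67.0), np.float64(0.5729577951308232), -9) -> [ 2.1  0.8 -0.5] [-0.  -0.3 -0.2]
(np.float64(559.1), np.float64(-139.6), np.float64(55.7), np.float64(0.5729577951308232), -5) -> [ 1.4  0.7 11.1] [-0.   3.7 -0.3]
(np.float64(559.1), np.float64(-140.9), np.float64(47.6), np.float64(0.5729577951308232), -2.2) -> [ 1.4  0.7 19.3] [-0.   6.5 -0.3]
(np.float64(570.6), np.float64(-140.4), np.float64(47.6), np.float64(4.572957795130823), -2.2) -> [ 1.8 12.2 19.2] [-0.4  6.5 -4.2]
(np.float64(580.6), np.float64(-139.3), np.float64(47.6), np.float64(8.072957795130824), -2.2) -> [ 2.8 22.2 19. ] [-0.7  6.5 -7.7]
(np.float64(580.5), np.float64(-138.6), np.float64(52.2), np.float64(8.072957795130824), -3.8) -> [ 2.8 22.2 14.4] [-0.9  4.9 -7.7]
```

Emit:
play_rows(
  plan=[
    [[1.5,0.7,5,0,1.6,-0.3,0.95],[1.5,0.7,11,0,3.7,-0.3,0.95],[1.5,0.7,15,0,5,-0.3,0.95],[1.5,0.7,19.3,0,6.5,-0.3,0.95],[1.5,0.7,19.5,0,6.5,-0.3,0.95],[1.5,0.7,19.5,0,6.5,-0.3,0.95],[1.5,0.7,19.5,0,6.5,-0.3,0.95]],
  ],
)

```text
clock: 7.1
eef_pos: [559.1, -142.0, 48.0]
tool_rot: [0.704, 0.71, -0.014, 0.014]
wrist_force: [-2.7, 0.3, 5.7]
grip_width: 13.4
```

```bash
python3 -c "
from bar import *
from h import *
s=cam('scene');crop(s,'pics/s4.png',265,185,425,305,5)
show(bp(60,2.2),bp(60,2.2,7.5),bp(60,3.8,7.5))"
```

```text
t 7.15 tcp [ 559.2 -142.    48.1] toolX [-0.009  0.999 -0.04 ] toolY [1.    0.009 0.   ] F [-1.7 -0.5  5.9] w 13.2 q [ 0.09  0.98  0.16  1.66 -0.18  0.51  0.35]
(np.float64(559.1), np.float64(-140.9), np.float64(47.6), np.float64(0.5729577951308232), -2.2) -> [ 1.1 -0.   0.5] [ 0.   0.1 -0. ]
(np.float64(580.6), np.float64(-139.3), np.float64(47.6), np.float64(8.072957795130824), -2.2) -> [ 2.5 21.5  0.4] [-0.3  0.1 -7.5]
(np.float64(580.5), np.float64(-138.6), np.float64(52.2), np.float64(8.072957795130824), -3.8) -> [ 3.  21.4 -4.2] [-0.4 -1.5 -7.5]
```

View pics/s4.png

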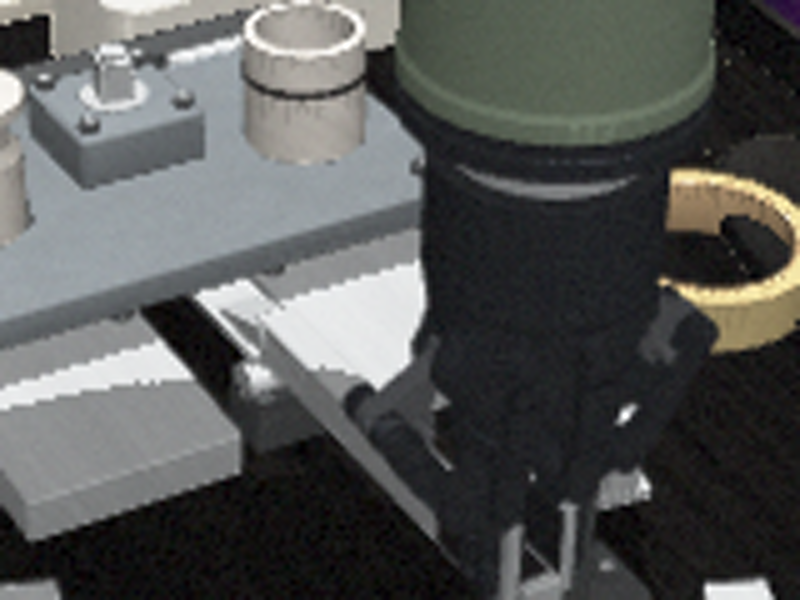

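Emit:
play_rows(
  plan=[
    [[1,3.5,1.2,0,0.1,-1.2,0.95],[1,7,1.2,0,0.1,-2.5,0.95],[1,10.5,1.2,-0.2,0.1,-3.7,0.95],[1.5,14,1.2,-0.2,0.1,-5,0.95],[2,18,1.2,-0.3,0.1,-6.3,0.95],[2.2,21.5,1.2,-0.3,0.1,-7.5,0.95],[2.2,21.5,1.2,-0.3,0.1,-7.5,0.95],[2.2,21.5,1.2,-0.3,0.1,-7.5,0.95]],
  ],
)

```text
clock: 7.82
eef_pos: [581.2, -140.6, 47.6]
tool_rot: [0.656, 0.754, -0.012, 0.016]
wrist_force: [1.2, 0.3, 6.1]
grip_width: 12.8
```

```bash
python3 -c "
from bar import *
show(bp(60,2.2,7.5),bp(60,3.8,7.5),bp(60,5,7.5))"
```

```text
t 7.82 tcp [ 581.2 -140.6   47.6] toolX [-0.139  0.99  -0.04 ] toolY [0.99  0.139 0.002] F [1.2 0.3 6.1] w 12.8 q [ 0.1   0.99  0.13  1.58 -0.13  0.56  0.42]
(np.float64(580.6), np.float64(-139.3), np.float64(47.6), np.float64(8.072957795130824), -2.2) -> [ 1.4 -0.4 -0. ] [ 0.1  0.1 -0.1]
(np.float64(580.5), np.float64(-138.6), np.float64(52.2), np.float64(8.072957795130824), -3.8) -> [ 1.9 -0.4 -4.6] [ 0.1 -1.5 -0.1]
(np.float64(580.4), np.float64(-138.0), np.float64(55.7), np.float64(8.072957795130824), -5) -> [ 2.3 -0.4 -8.2] [ 0.1 -2.7 -0.1]
```

Emit:
play_rows(
  plan=[
    [[0.5,-0.4,-2,0,-0.6,0,0.95],[0.5,-0.4,-4,0,-1.2,0,0.95],[0.5,-0.4,-4.8,0,-1.6,0,0.95],[0.5,-0.4,-5.2,0,-1.8,0,0.95],[0.5,-0.4,-5.2,0,-1.8,0,0.95],[0.5,-0.4,-5.2,0,-1.8,0,0.95]],
  ],
)

```text
clock: 8.32
eef_pos: [580.9, -140.3, 52.2]
tool_rot: [0.656, 0.754, -0.023, 0.028]
wrist_force: [8.2, -1.7, -23.8]
grip_width: 13.1
```

```bash
python3 -c "
from bar import *
show(bp(60,3.8,7.5))"
```

```text
t 8.32 tcp [ 580.9 -140.3   52.2] toolX [-0.137  0.988 -0.072] toolY [0.99  0.138 0.003] F [  8.2  -1.7 -23.8] w 13.1 q [ 0.07  0.99  0.16  1.6  -0.13  0.54  0.4 ]
(np.float64(580.5), np.float64(-138.6), np.float64(52.2), np.float64(8.072957795130824), -3.8) -> [ 1.8 -0.2 -0.2] [ 0.1  0.3 -0.2]
```

Emit:
play_rows(
  plan=[
    [[0,0,0.6,0,0,0,0.95],[0,0,0.6,0,0,0,0.8],[0,0,0.6,0,0,0,0.6],[0,0,0.6,0,0,0,0.5],[0,0,0.6,0,0,0,0.5],[0,0,0.6,0,0,0,0.5],[0,0,-20,0,0,0,0.5],[0,0,-60,0,0,0,0.5],[0,0,-100,0,0,0,0.5],[0,0,-120,0,0,0,0.5]],
  ],
)

```text
clock: 9.15
eef_pos: [580.2, -132.0, 176.1]
tool_rot: [0.656, 0.754, -0.022, 0.03]
wrist_force: [1.1, -0.1, 0.7]
grip_width: 42.8
```

Emit:
play_rows(
  plan=[
    [[-60,-100,-60,0,3.8,8,0.5],[-60,-130,-60,0,3.8,8,0.5],[-60,-130,-60,0,3.8,8,0.5],[-60,-130,-60,0,3.8,8,0.5],[-60,-130,-60,0,3.8,8,0.5],[-60,-130,-60,0,3.8,8,0.5],[-60,-130,-60,0,3.8,8,0.5]],
  ],
)

```text
clock: 9.73
eef_pos: [459.1, -204.6, 239.4]
tool_rot: [0.707, 0.707, 0.003, 0.006]
wrist_force: [-0.6, 1.2, 0.9]
grip_width: 43.1
```

Run:
```python
from bar import *
from loc import *
show()
t,s,o=loc(["A","B","C"],{"A":(654,-45,-.12),"B":(648,-162,-.37),"C":(421,-48,-.31)})
crop(t,"pics/a.png",210,165,450,345,2); crop(s,"pics/b.png",215,185,455,365,2)
cv2.imwrite("pics/ab1.png",np.vstack([cv2.imread("pics/a.png"),cv2.imread("pics/b.png")])[:720]) if 0 else cv2.imwrite("pics/ab1.png",cv2.resize(np.hstack([cv2.imread("pics/a.png"),cv2.imread("pics/b.png")]),(800,300)))
```

```text
t 9.73 tcp [ 459.1 -204.6  239.4] toolX [ 0.001  1.    -0.005] toolY [ 1.    -0.001  0.013] F [-0.6  1.2  0.9] w 43.1 q [ 0.25  0.59  0.18  1.75 -0.14  0.8   0.5 ]
A 1 [ 6.53219e+02 -4.54310e+01 -1.25000e-01  4.99000e-01]
A 1 [ 6.56216e+02 -4.48930e+01 -6.90000e-02  1.72200e+00]
A 2 [ 6.53522e+02 -4.53720e+01 -1.15000e-01  2.24900e+00]
B 1 [ 6.12672e+02 -1.40261e+02 -5.40000e-02  5.41000e-01]
B 1 [ 6.06473e+02 -1.61953e+02 -7.39000e-01  1.67000e-01]
B 2 [ 605.233 -162.452   -0.738    0.664]
C 1 [ 4.20405e+02 -4.81820e+01 -3.00000e-01  2.50000e-01]
C 1 [ 4.22464e+02 -4.79600e+01 -3.19000e-01  4.12000e-01]
C 2 [ 4.20999e+02 -4.81530e+01 -3.01000e-01  7.38000e-01]
```

View pics/ab1.png

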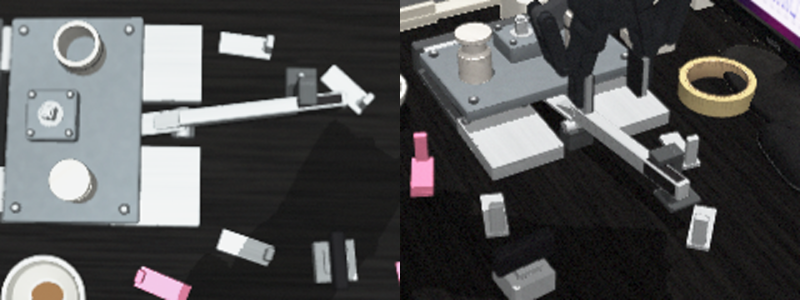

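```bash
cat > sh.py <<'E'
from bar import *
def tab(x,y,a): return x+26*np.sin(a),y-26*np.cos(a),np.degrees(a)
def ft(x,y,z): p=f2w([x,y-26,z]); return (*p.round(1),np.degrees(FA))
E
python3 -c "
from sh import *
x,y,a=tab(653.7,-45.2,-.12)
show((x,y,120,a),(x,y,12,a))"
```

```text
t 9.83 tcp [ 459.2 -204.2  238.9] toolX [-0.     1.    -0.005] toolY [1.    0.    0.012] F [ 0.5 -0.   0.1] w 42.7 q [ 0.25  0.59  0.18  1.75 -0.14  0.8   0.5 ]
(np.float64(650.5874826104881), np.float64(-71.01302453220052), 120, np.float64(-6.875493541569878)) -> [133.8 190.  120.5] [0.7 0.3 6.9]
(np.float64(650.5874826104881), np.float64(-71.01302453220052), 12, np.float64(-6.875493541569878)) -> [134.4 188.7 228.5] [0.7 0.3 6.9]
```

Emit:
play_rows(
  plan=[
    [[134,190,60,0.7,0.3,6.9,0.5],[134,190,100,0.7,0.3,6.9,0.5],[134,190,120,0.7,0.3,6.9,0.5],[134,190,120,0.7,0.3,6.9,0.5],[134,190,120,0.7,0.3,6.9,0.5],[134,190,120,0.7,0.3,6.9,0.5],[134,190,120,0.7,0.3,6.9,0.5],[134,190,120,0.7,0.3,6.9,0.5],[134,190,120,0.7,0.3,6.9,0.5],[134,190,120,0.7,0.3,6.9,0.5]],
  ],
)

```text
clock: 10.67
eef_pos: [650.2, -71.3, 120.6]
tool_rot: [0.748, 0.663, -0.0, -0.0]
wrist_force: [-1.1, 0.1, -0.5]
grip_width: 42.8
```

```bash
python3 -c "
from sh import *
x,y,a=tab(653.7,-45.2,-.12)
show((x,y,120,a),(x,y,12,a))"
```

```text
t 10.67 tcp [650.2 -71.3 120.6] toolX [0.12  0.993 0.   ] toolY [ 0.993 -0.12  -0.001] F [-1.1  0.1 -0.5] w 42.8 q [-0.04  0.98  0.23  1.29 -0.24  0.9   0.12]
(np.float64(650.5874826104881), np.float64(-71.01302453220052), 120, np.float64(-6.875493541569878)) -> [0.4 0.3 0.6] [-0. -0. -0.]
(np.float64(650.5874826104881), np.float64(-71.01302453220052), 12, np.float64(-6.875493541569878)) -> [  0.4   0.4 108.6] [-0. -0. -0.]
```

Emit:
play_rows(
  plan=[
    [[0.4,0.4,40,0,0,0,0.5],[0.4,0.4,75,0,0,0,0.5],[0.4,0.4,95,0,0,0,0.5],[0.4,0.4,108,0,0,0,0.5],[0.4,0.4,108.6,0,0,0,0.5],[0.4,0.4,108.6,0,0,0,0.5],[0.4,0.4,108.6,0,0,0,0.95],[0.4,0.4,108.6,0,0,0,0.95],[0.4,0.4,108.6,0,0,0,0.95],[0.4,0.4,108.6,0,0,0,0.95]],
  ],
  squeeze=60,
)

```text
clock: 11.5
eef_pos: [651.4, -71.2, 13.7]
tool_rot: [0.748, 0.663, 0.001, 0.001]
wrist_force: [-2.2, -0.7, 10.2]
grip_width: 12.7
```

Emit:
play_rows(
  plan=[
    [[0,0,0,0,0,0,0.95],[0,0,0,0,0,0,0.95],[0,0,0,0,0,0,0.95],[0,0,0,0,0,0,0.95]],
  ],
)

```text
clock: 11.83
eef_pos: [651.4, -71.1, 13.8]
tool_rot: [0.748, 0.663, 0.001, 0.001]
wrist_force: [-0.5, -0.3, -1.6]
grip_width: 12.3
```

```bash
python3 -c "
from sh import *
show((650.5,-71,52,-6.9),ft(98,-45,50),ft(98,-45,34),ft(98,4,34))"
```

```text
t 11.83 tcp [651.4 -71.1  13.8] toolX [0.12  0.993 0.   ] toolY [ 0.993 -0.12   0.002] F [-0.5 -0.3 -1.6] w 12.3 q [-0.02  1.12  0.19  1.33 -0.27  0.71  0.15]
(650.5, -71, 52, -6.9) -> [  0.   -0.9 -38.2] [ 0.1 -0.  -0. ]
(np.float64(655.7), np.float64(-1.0), np.float64(50.0), np.float64(0.5729577951308232)) -> [ 70.1  -4.1 -36.2] [ 0.1  0.  -7.5]
(np.float64(655.7), np.float64(-1.0), np.float64(34.0), np.float64(0.5729577951308232)) -> [ 70.1  -4.2 -20.2] [ 0.1  0.  -7.5]
(np.float64(655.2), np.float64(48.0), np.float64(34.0), np.float64(0.5729577951308232)) -> [118.7 -10.5 -20.2] [ 0.1  0.  -7.5]
```

Emit:
play_rows(
  plan=[
    [[0,0,-15,0,0,0,0.95],[0,0,-36,0,0,0,0.95],[25,-1.5,-36,0,0,-3,0.95],[50,-3,-36,0,0,-6,0.95],[70,-4.1,-36,0,0,-7.5,0.95],[70,-4.1,-30,0,0,-7.5,0.95],[70,-4.1,-23,0,0,-7.5,0.95],[70,-4.1,-22.5,0,0,-7.5,0.95],[70,-4.1,-22.5,0,0,-7.5,0.95]],
  ],
)

```text
clock: 12.58
eef_pos: [655.5, -2.4, 36.2]
tool_rot: [0.704, 0.71, 0.0, 0.001]
wrist_force: [0.4, -0.5, -1.0]
grip_width: 12.9
```

```bash
python3 -c "
from sh import *
show(ft(98,4,35.5),ft(98,4,34))"
```

```text
t 12.58 tcp [655.5  -2.4  36.2] toolX [-0.009  1.    -0.001] toolY [1.    0.009 0.001] F [ 0.4 -0.5 -1. ] w 12.9 q [-0.12  1.09  0.18  1.33 -0.24  0.75  0.15]
(np.float64(655.2), np.float64(48.0), np.float64(35.5), np.float64(0.5729577951308232)) -> [50.4  0.2  0.7] [ 0.1  0.  -0.1]
(np.float64(655.2), np.float64(48.0), np.float64(34.0), np.float64(0.5729577951308232)) -> [50.4  0.2  2.2] [ 0.1  0.  -0.1]
```

Emit:
play_rows(
  plan=[
    [[10,0,0.5,0,0,0,0.95],[20,0,0.5,0,0,0,0.95],[30,0,0.5,0,0,0,0.95],[40,0,0.5,0,0,0,0.95],[50,0,0.5,0,0,0,0.95],[50.4,0.2,2,0,0,0,0.95],[50.4,0.2,2.2,0,0,0,0.95],[50.4,0.2,2.2,0,0,0,0.95]],
  ],
)

```text
clock: 13.25
eef_pos: [655.2, 47.6, 33.9]
tool_rot: [0.704, 0.71, -0.0, 0.001]
wrist_force: [0.9, 0.2, 0.0]
grip_width: 12.7
```

Emit:
play_rows(
  plan=[
    [[0,0,0,0,0,0,0.85],[0,0,0,0,0,0,0.7],[0,0,0,0,0,0,0.65],[0,0,0,0,0,0,0.65],[0,0,-20,0,0,0,0.65],[0,0,-60,0,0,0,0.65],[0,0,-100,0,0,0,0.65],[-40,0,-120,0,0,0,0.5],[-80,0,-120,0,0,0,0.5],[-100,0,-120,0,0,0,0.5]],
  ],
)

```text
clock: 14.08
eef_pos: [656.1, -57.5, 155.9]
tool_rot: [0.705, 0.709, -0.0, 0.003]
wrist_force: [0.1, -0.7, -1.3]
grip_width: 42.9
```

Emit:
play_rows(
  plan=[
    [[0,-180,-30,0,0,0,0.5],[0,-180,-30,0,0,0,0.5],[0,-180,-30,0,0,0,0.5],[0,-180,-30,0,0,0,0.5],[0,-180,-30,0,0,0,0.5],[0,-180,-30,0,0,0,0.5],[0,-180,-30,0,0,0,0.5]],
  ],
)

```text
clock: 14.67
eef_pos: [475.8, -58.5, 186.0]
tool_rot: [0.705, 0.709, 0.0, 0.003]
wrist_force: [0.3, -0.2, -0.7]
grip_width: 42.5
```

Run:
```python
from sh import *
from loc import *
show()
t,s,o=loc(["B","C"],{"B":(605,-162,-.74),"C":(421,-48,-.31)})
crop(t,"pics/a.png",290,165,450,285,5); crop(s,"pics/b.png",315,210,475,330,5)
cv2.imwrite("pics/ab2.png",cv2.resize(np.hstack([cv2.imread("pics/a.png"),cv2.imread("pics/b.png")]),(800,300),interpolation=cv2.INTER_AREA))
```

```text
t 14.67 tcp [475.8 -58.5 186. ] toolX [-0.005  1.    -0.004] toolY [1.    0.005 0.005] F [ 0.3 -0.2 -0.7] w 42.5 q [-0.06  0.65  0.2   1.89 -0.2   0.61  0.27]
B 1 [ 6.09426e+02 -1.49069e+02 -9.90000e-02  3.39000e+00]
B 1 [ 6.06648e+02 -1.62033e+02 -7.34000e-01  4.51000e-01]
B 2 [ 606.753 -161.398   -0.702    4.167]
C 1 [ 3.94939e+02 -7.21280e+01 -1.72000e-01  3.99200e+00]
C 1 [ 4.22695e+02 -4.80500e+01 -3.26000e-01  3.69000e-01]
C 2 [ 4.22563e+02 -4.77640e+01 -3.01000e-01  4.55700e+00]
```

View pics/ab2.png

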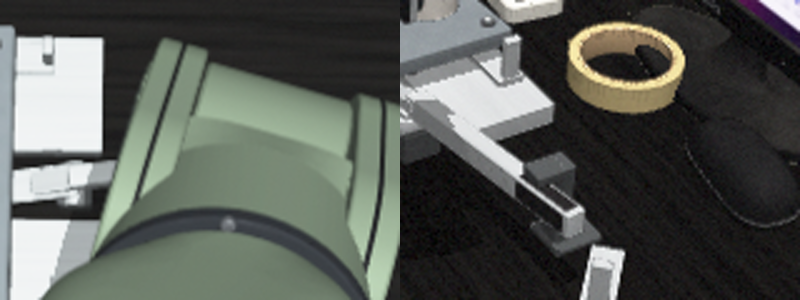

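```bash
python3 -c "
from sh import *
show((586.6,-189.4,150,-42.1),(586.6,-189.4,14,-42.1))"
```

```text
t 14.77 tcp [476.7 -58.3 185.3] toolX [-0.006  1.    -0.004] toolY [1.    0.006 0.004] F [-0.   0.1 -0.2] w 42.7 q [-0.06  0.65  0.2   1.89 -0.2   0.61  0.27]
(586.6, -189.4, 150, -42.1) -> [-131.5  109.    36.3] [ 0.3  0.1 42.4]
(586.6, -189.4, 14, -42.1) -> [-131.   108.4  172.3] [ 0.3  0.1 42.4]
```

Emit:
play_rows(
  plan=[
    [[-131,109,36,0,0,7,0.65],[-131,109,36,0,0,14,0.65],[-131,109,36,0,0,21,0.65],[-131,109,36,0,0,28,0.65],[-131,109,36,0,0,35,0.65],[-131,109,36,0,0,42,0.65],[-131,109,36,0.3,0,42.4,0.65],[-131,109,36,0.3,0,42.4,0.65],[-131,109,36,0.3,0,42.4,0.65],[-131,109,36,0.3,0,42.4,0.65]],
  ],
)

```text
clock: 15.6
eef_pos: [586.8, -188.5, 150.4]
tool_rot: [0.913, 0.408, -0.001, 0.001]
wrist_force: [-0.4, -0.3, 0.7]
grip_width: 30.3
```

```bash
python3 -c "
from sh import *
from loc import *
show((586.6,-189.4,150,-42.1),(586.6,-189.4,14,-42.1))
t,s,o=loc(['C'],{'C':(421,-48,-.31)})
s=cam('scene')
print(np.round(fit([s],[mask(s)],SHIM,605,-162,-.74),3))"
```

```text
t 15.6 tcp [ 586.8 -188.5  150.4] toolX [ 0.667  0.745 -0.002] toolY [ 0.745 -0.667  0.001] F [-0.4 -0.3  0.7] w 30.3 q [ 0.08  0.9   0.4   1.43 -0.4   0.89 -0.14]
(586.6, -189.4, 150, -42.1) -> [-0.8  0.4  0.4] [0.1 0.1 0.2]
(586.6, -189.4, 14, -42.1) -> [ -0.5   0.3 136.4] [0.1 0.1 0.2]
C 1 [ 4.24949e+02 -6.66770e+01  1.90000e-02  5.89700e+00]
C 1 [ 4.22612e+02 -4.79680e+01 -3.24000e-01  4.27000e-01]
C 2 [ 4.22342e+02 -4.96520e+01 -2.97000e-01  6.40800e+00]
[ 6.06751e+02 -1.62052e+02 -7.30000e-01  4.38000e-01]
```

Shim B is still where it was; descend, grip, lift.

Emit:
play_rows(
  plan=[
    [[-0.5,0.4,35,0,0,0,0.65],[-0.5,0.4,70,0,0,0,0.65],[-0.5,0.4,95,0,0,0,0.65],[-0.5,0.4,115,0,0,0,0.65],[-0.5,0.4,130,0,0,0,0.65],[-0.5,0.4,136,0,0,0,0.65],[-0.5,0.4,136.4,0,0,0,0.65],[-0.5,0.4,136.4,0,0,0,0.8],[-0.5,0.4,136.4,0,0,0,0.95],[-0.5,0.4,136.4,0,0,0,0.95]],
  ],
)

```text
clock: 16.58
eef_pos: [587.1, -189.8, 15.2]
tool_rot: [0.913, 0.407, -0.0, 0.001]
wrist_force: [0.4, 0.2, 4.3]
grip_width: 12.6
```

Emit:
play_rows(
  plan=[
    [[0,0,0,0,0,0,0.95],[0,0,0,0,0,0,0.95],[0,0,0,0,0,0,0.95],[0,0,0,0,0,0,0.95],[0,0,0,0,0,0,0.95]],
  ],
)

```text
clock: 17.0
eef_pos: [587.1, -189.8, 15.2]
tool_rot: [0.913, 0.407, -0.0, 0.001]
wrist_force: [-0.6, -1.0, 0.3]
grip_width: 12.7
```

```bash
python3 -c "
from sh import *
from loc import *
show()
s=cam('scene')
print(np.round(fit([s],[mask(s)],SHIM,608,-165,-.74),3))"
```

```text
t 17.0 tcp [ 587.1 -189.8   15.2] toolX [ 0.669  0.744 -0.001] toolY [ 0.744 -0.669  0.003] F [-0.6 -1.   0.3] w 12.7 q [ 0.12  1.09  0.31  1.5  -0.47  0.62 -0.08]
[ 6.08788e+02 -1.63128e+02 -6.43000e-01  5.18000e-01]
```

Emit:
play_rows(
  plan=[
    [[0,0,-20,0,0,0,0.95],[0,0,-45,0,0,0,0.95],[0,0,-75,0,0,0,0.95],[0,0,-100,0,0,0,0.95],[0,0,-105,0,0,0,0.95],[0,0,-105,0,0,0,0.95]],
  ],
)

```text
clock: 17.55
eef_pos: [587.6, -189.7, 121.7]
tool_rot: [0.913, 0.407, 0.001, 0.002]
wrist_force: [0.1, -0.2, -0.7]
grip_width: 12.2
```

```bash
sed -i 's/def ft.*/def ft(x,y,z,D=26): p=f2w([x,y-D,z]); return (*p.round(1),np.degrees(FA))/' sh.py; python3 -c "
from sh import *
show(ft(54,-45,100,32.3),ft(54,-45,50,32.3),ft(54,-45,37.2,32.3))"
```

```text
t 17.55 tcp [ 587.6 -189.7  121.7] toolX [ 0.669  0.744 -0.   ] toolY [ 0.744 -0.669  0.005] F [ 0.1 -0.2 -0.7] w 12.2 q [ 0.09  0.94  0.38  1.45 -0.42  0.82 -0.12]
(np.float64(611.8), np.float64(-7.8), np.float64(100.0), np.float64(0.5729577951308232)) -> [ 151.4 -103.7   21.2] [  0.3   0.1 -42.5]
(np.float64(611.8), np.float64(-7.8), np.float64(50.0), np.float64(0.5729577951308232)) -> [ 151.4 -104.    71.2] [  0.3   0.1 -42.5]
(np.float64(611.8), np.float64(-7.8), np.float64(37.2), np.float64(0.5729577951308232)) -> [ 151.4 -104.    84. ] [  0.3   0.1 -42.5]
```

Emit:
play_rows(
  plan=[
    [[30,-20,5,0,0,-7,0.95],[60,-40,10,0,0,-14,0.95],[90,-62,15,0,0,-21,0.95],[120,-82,20,0,0,-28,0.95],[151,-104,21,0,0,-35,0.95],[151,-104,21,0.3,0,-42.5,0.95],[151,-104,21,0.3,0,-42.5,0.95],[151,-104,50,0.3,0,-42.5,0.95],[151,-104,70,0.3,0,-42.5,0.95],[151,-104,70,0.3,0,-42.5,0.95]],
  ],
)

```text
clock: 18.38
eef_pos: [609.3, -9.1, 47.1]
tool_rot: [0.705, 0.709, -0.003, -0.002]
wrist_force: [-0.7, -0.4, -0.0]
grip_width: 12.7
```

```bash
python3 -c "
from sh import *
show(ft(54,-45,37.2,32.3),ft(54,4,37.2,32.3),ft(54,4,35.4,32.3))"
```

```text
t 18.38 tcp [609.3  -9.1  47.1] toolX [-0.005  1.    -0.002] toolY [ 1.     0.005 -0.007] F [-0.7 -0.4 -0. ] w 12.7 q [-0.12  1.02  0.18  1.51 -0.26  0.64  0.19]
(np.float64(611.8), np.float64(-7.8), np.float64(37.2), np.float64(0.5729577951308232)) -> [1.3 2.6 9.8] [-0.4  0.1 -0.3]
(np.float64(611.3), np.float64(41.2), np.float64(37.2), np.float64(0.5729577951308232)) -> [50.4  2.3  9.8] [-0.4  0.1 -0.3]
(np.float64(611.3), np.float64(41.2), np.float64(35.4), np.float64(0.5729577951308232)) -> [50.4  2.3 11.6] [-0.4  0.1 -0.3]
```

Emit:
play_rows(
  plan=[
    [[1.3,2.5,5,-0.4,0,-0.3,0.95],[1.3,2.5,9.6,-0.4,0,-0.3,0.95],[10,2.5,9.6,-0.4,0,-0.3,0.95],[20,2.5,9.6,-0.4,0,-0.3,0.95],[30,2.5,9.6,-0.4,0,-0.3,0.95],[40,2.3,9.6,-0.4,0,-0.3,0.95],[50,2.3,9.6,-0.4,0,-0.3,0.95],[50.4,2.3,11.6,-0.4,0,-0.3,0.95],[50.4,2.3,11.6,-0.4,0,-0.3,0.95],[50.4,2.3,11.6,-0.4,0,-0.3,0.95]],
  ],
)

```text
clock: 19.22
eef_pos: [611.2, 40.9, 35.3]
tool_rot: [0.704, 0.711, -0.001, 0.001]
wrist_force: [0.6, -0.5, -0.2]
grip_width: 12.7
```

Emit:
play_rows(
  plan=[
    [[0,0,0,0,0,0,0.85],[0,0,0,0,0,0,0.75],[0,0,0,0,0,0,0.7],[0,0,0,0,0,0,0.7],[0,0,-20,0,0,0,0.7],[0,0,-60,0,0,0,0.7],[0,0,-100,0,0,0,0.7],[-40,0,-120,0,0,0,0.5],[-80,0,-120,0,0,0,0.5],[-100,0,-120,0,0,0,0.5]],
  ],
)

```text
clock: 20.05
eef_pos: [612.3, -63.9, 157.4]
tool_rot: [0.705, 0.71, -0.001, 0.003]
wrist_force: [0.3, -1.1, 0.6]
grip_width: 42.6
```

Run:
```python
from sh import *
from loc import *
s=cam("scene")
r=fit([s],[mask(s)],SHIM,422.5,-48,-.32);print(np.round(r,3))
x,y,a=tab(420.6,-48.2,-.305)
show((x,y,150,a),(x,y,14,a))
```

```text
[ 4.22919e+02 -4.73860e+01 -3.14000e-01  3.68000e-01]
t 20.1 tcp [611.8 -67.1 156.6] toolX [-0.003  1.    -0.007] toolY [1.    0.003 0.001] F [-1.5 -7.5 -0.3] w 43.0 q [-0.05  0.87  0.23  1.43 -0.22  0.87  0.24]
(np.float64(412.79237744455924), np.float64(-73.00002076676091), 150, np.float64(-17.47521275149011)) -> [  -5.2 -199.1    6.5] [ 0.1  0.4 17.7]
(np.float64(412.79237744455924), np.float64(-73.00002076676091), 14, np.float64(-17.47521275149011)) -> [  -4.3 -199.2  142.5] [ 0.1  0.4 17.7]
```

Emit:
play_rows(
  plan=[
    [[-5,-199,6,0,0,6,0.5],[-5,-199,6,0,0,12,0.5],[-5,-199,6,0,0,17.7,0.5],[-5,-199,6,0,0.4,17.7,0.5],[-5,-199,6,0,0.4,17.7,0.5],[-5,-199,6,0,0.4,17.7,0.5],[-5,-199,6,0,0.4,17.7,0.5],[-5,-199,6,0,0.4,17.7,0.5],[-5,-199,40,0,0.4,17.7,0.5],[-5,-199,60,0,0.4,17.7,0.5]],
  ],
)

```text
clock: 20.93
eef_pos: [414.4, -73.0, 95.1]
tool_rot: [0.806, 0.592, 0.002, 0.001]
wrist_force: [-0.0, -0.0, -1.6]
grip_width: 42.9
```

Run:
```python
from sh import *
x,y,a=tab(420.6,-48.2,-.305)
show((x,y,14,a))
```

```text
t 20.93 tcp [414.4 -73.   95.1] toolX [0.3   0.954 0.001] toolY [ 0.954 -0.3    0.004] F [-0.  -0.  -1.6] w 42.9 q [ 0.03  0.77  0.11  2.18 -0.4   0.21  0.21]
(np.float64(412.79237744455924), np.float64(-73.00002076676091), 14, np.float64(-17.47521275149011)) -> [-0.6 -1.9 81.1] [ 0.2 -0.1  0. ]
```

Emit:
play_rows(
  plan=[
    [[-0.6,-1.9,25,0,0,0,0.5],[-0.6,-1.9,50,0,0,0,0.5],[-0.6,-1.9,60,0,0,0,0.5],[-0.6,-1.9,65,0,0,0,0.5],[-0.6,-1.9,65,0,0,0,0.5]],
  ],
)

```text
clock: 21.35
eef_pos: [413.1, -72.9, 29.2]
tool_rot: [0.806, 0.592, 0.002, 0.001]
wrist_force: [-0.7, -0.9, 0.0]
grip_width: 43.0
```

Run:
```python
from sh import *
x,y,a=tab(420.6,-48.2,-.305)
show((x,y,16,a))
```

```text
t 21.35 tcp [413.1 -72.9  29.2] toolX [0.3   0.954 0.001] toolY [ 0.954 -0.3    0.004] F [-0.7 -0.9  0. ] w 43.0 q [ 0.1   0.92  0.    2.21 -0.44  0.01  0.23]
(np.float64(412.79237744455924), np.float64(-73.00002076676091), 16, np.float64(-17.47521275149011)) -> [-0.2 -0.3 13.2] [ 0.2 -0.1  0. ]
```

Emit:
play_rows(
  plan=[
    [[0,-0.3,0.5,0,0,0,0.7],[0,-0.3,0.5,0,0,0,0.95],[0,-0.3,0.5,0,0,0,0.95],[0,-0.3,0.5,0,0,0,0.95],[0,-0.3,0.5,0,0,0,0.95],[0,-0.3,0.5,0,0,0,0.95],[0,-0.3,0.5,0,0,0,0.95]],
  ],
  squeeze=50,
)

```text
clock: 21.93
eef_pos: [413.4, -72.9, 29.3]
tool_rot: [0.806, 0.592, 0.002, 0.002]
wrist_force: [0.6, 0.2, 8.8]
grip_width: 12.3
```

Run:
```python
from sh import *
show(ft(-76,-45,75),ft(-76,-45,51),ft(-76,4,51))
```

```text
t 21.93 tcp [413.4 -72.9  29.3] toolX [0.3   0.954 0.002] toolY [ 0.954 -0.3    0.005] F [0.6 0.2 8.8] w 12.3 q [ 0.1   0.92  0.    2.21 -0.44  0.    0.23]
(np.float64(481.7), np.float64(-2.8), np.float64(75.0), np.float64(0.5729577951308232)) -> [ 87.4  44.4 -45.3] [  0.3  -0.  -18. ]
(np.float64(481.7), np.float64(-2.8), np.float64(51.0), np.float64(0.5729577951308232)) -> [ 87.3  44.2 -21.3] [  0.3  -0.  -18. ]
(np.float64(481.2), np.float64(46.2), np.float64(51.0), np.float64(0.5729577951308232)) -> [133.9  29.1 -21.3] [  0.3  -0.  -18. ]
```

Emit:
play_rows(
  plan=[
    [[0,0,-20,0,0,0,0.95],[0,0,-45,0,0,0,0.95],[25,12,-45,0,0,-6,0.95],[50,25,-45,0,0,-12,0.95],[87,44,-45,0.3,0,-18,0.95],[87,44,-45,0.3,0,-18,0.95],[87,44,-35,0.3,0,-18,0.95],[87,44,-28,0.3,0,-18,0.95],[87,44,-28,0.3,0,-18,0.95]],
  ],
)

```text
clock: 22.68
eef_pos: [480.8, -3.1, 56.9]
tool_rot: [0.704, 0.71, -0.0, -0.001]
wrist_force: [-0.2, -0.2, 0.1]
grip_width: 12.0
```

Run:
```python
from sh import *
from h import *
show(ft(-76,-45,51.3),ft(-76,4,51.3),ft(-76,4,49.5))
s=cam("scene");crop(s,"pics/s5.png",215,185,455,365,3.3)
```

```text
t 22.68 tcp [480.8  -3.1  56.9] toolX [-0.009  1.     0.001] toolY [ 1.     0.009 -0.001] F [-0.2 -0.2  0.1] w 12.0 q [-0.13  0.89  0.12  1.99 -0.34  0.29  0.28]
(np.float64(481.7), np.float64(-2.8), np.float64(51.3), np.float64(0.5729577951308232)) -> [0.3 0.9 5.6] [-0.1 -0.  -0. ]
(np.float64(481.2), np.float64(46.2), np.float64(51.3), np.float64(0.5729577951308232)) -> [49.3  0.8  5.6] [-0.1 -0.  -0. ]
(np.float64(481.2), np.float64(46.2), np.float64(49.5), np.float64(0.5729577951308232)) -> [49.3  0.8  7.4] [-0.1 -0.  -0. ]
```

View pics/s5.png

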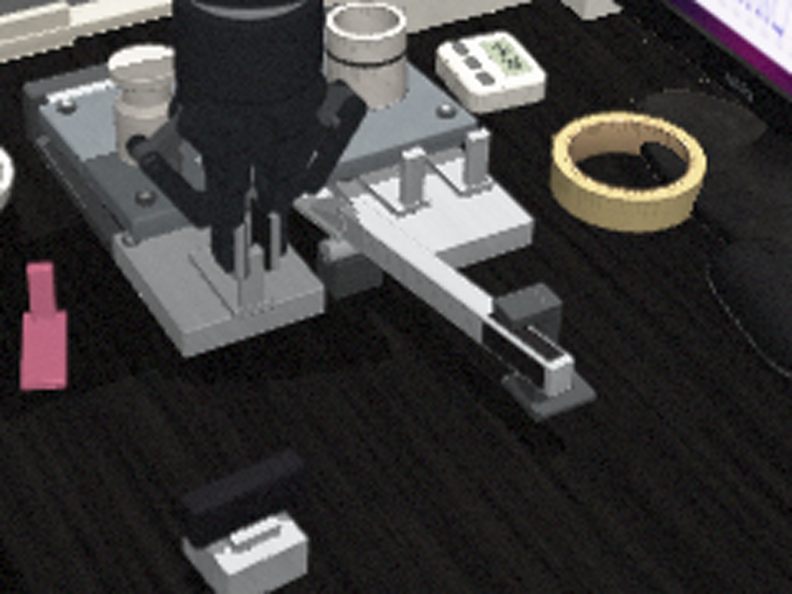

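Emit:
play_rows(
  plan=[
    [[0.3,0.9,3,0,0,0,0.95],[0.3,0.9,5.6,0,0,0,0.95],[10,0.9,5.6,0,0,0,0.95],[20,0.9,5.6,0,0,0,0.95],[30,0.9,5.6,0,0,0,0.95],[40,0.8,5.6,0,0,0,0.95],[49,0.8,5.6,0,0,0,0.95],[49.3,0.8,7.2,0,0,0,0.95],[49.3,0.8,7.4,0,0,0,0.95],[49.3,0.8,7.4,0,0,0,0.95]],
  ],
)

```text
clock: 23.57
eef_pos: [481.2, 45.7, 50.0]
tool_rot: [0.704, 0.71, -0.0, -0.0]
wrist_force: [1.4, -1.1, -0.9]
grip_width: 11.7
```

Emit:
play_rows(
  plan=[
    [[0,0,0,0,0,0,0.85],[0,0,0,0,0,0,0.75],[0,0,0,0,0,0,0.7],[0,0,0,0,0,0,0.7],[0,0,-20,0,0,0,0.7],[0,0,-60,0,0,0,0.7],[0,0,-100,0,0,0,0.7],[-40,0,-120,0,0,0,0.5],[-80,0,-120,0,0,0,0.5],[-100,0,-120,0,0,0,0.5]],
  ],
)

```text
clock: 24.4
eef_pos: [482.4, -58.4, 171.5]
tool_rot: [0.705, 0.709, 0.0, 0.001]
wrist_force: [-0.2, -0.9, -0.3]
grip_width: 42.7
```

Run:
```python
from bar import *
show((581,-140.5,150,8.1,-4),(581,-140.5,52,8.1,-4))
```

```text
t 24.4 tcp [482.4 -58.4 171.5] toolX [-0.007  1.    -0.002] toolY [1.    0.007 0.002] F [-0.2 -0.9 -0.3] w 42.7 q [-0.08  0.68  0.24  1.89 -0.27  0.6   0.33]
(581, -140.5, 150, 8.1, -4) -> [-82.8  98.   21.8] [-0.2 -3.9 -7.7]
(581, -140.5, 52, 8.1, -4) -> [-82.6  97.9 119.8] [-0.2 -3.9 -7.7]
```

Run:
```python
from bar import *
show((580.2,-133.5,150,8,-4))
```

```text
t 24.4 tcp [482.4 -58.4 171.5] toolX [-0.007  1.    -0.002] toolY [1.    0.007 0.002] F [-0.2 -0.9 -0.3] w 42.7 q [-0.08  0.68  0.24  1.89 -0.27  0.6   0.33]
(580.2, -133.5, 150, 8, -4) -> [-75.7  97.3  21.8] [-0.2 -3.9 -7.6]
```

Emit:
play_rows(
  plan=[
    [[-76,97,22,0,-2,-4,0.5],[-76,97,22,-0.2,-3.9,-7.6,0.5],[-76,97,22,-0.2,-3.9,-7.6,0.5],[-76,97,22,-0.2,-3.9,-7.6,0.5],[-76,97,22,-0.2,-3.9,-7.6,0.5],[-76,97,22,-0.2,-3.9,-7.6,0.5],[-76,97,22,-0.2,-3.9,-7.6,0.5]],
  ],
)

```text
clock: 24.98
eef_pos: [579.3, -133.0, 150.0]
tool_rot: [0.656, 0.754, -0.023, 0.026]
wrist_force: [0.4, -0.7, 0.9]
grip_width: 42.8
```

Run:
```python
from bar import *
show((580.9,-140.3,52,8,-4))
```

```text
t 24.98 tcp [ 579.3 -133.   150. ] toolX [-0.139  0.988 -0.069] toolY [0.99  0.139 0.   ] F [ 0.4 -0.7  0.9] w 42.8 q [ 0.02  0.84  0.25  1.54 -0.17  0.75  0.44]
(580.9, -140.3, 52, 8, -4) -> [-0.6  0.5 98.3] [ 0. -0. -0.]
```

Emit:
play_rows(
  plan=[
    [[-0.6,0.5,35,0,0,0,0.5],[-0.6,0.5,65,0,0,0,0.5],[-0.6,0.5,85,0,0,0,0.5],[-0.6,0.5,95,0,0,0,0.5],[-0.6,0.5,98.3,0,0,0,0.5],[-0.6,0.5,98.3,0,0,0,0.8],[-0.6,0.5,98.3,0,0,0,0.95],[-0.6,0.5,98.3,0,0,0,0.95],[-0.6,0.5,98.3,0,0,0,0.95],[-0.6,0.5,98.3,0,0,0,0.95]],
  ],
  squeeze=100,
)

```text
clock: 25.82
eef_pos: [581.6, -140.1, 53.3]
tool_rot: [0.656, 0.754, -0.022, 0.027]
wrist_force: [-0.1, 0.7, 5.9]
grip_width: 13.3
```

Emit:
play_rows(
  plan=[
    [[0,0,0,0,0,0,0.95],[0,0,0,0,0,0,0.95],[0,0,0,0,0,0,0.95],[0,0,0,0,0,0,0.95]],
  ],
)

```text
clock: 26.15
eef_pos: [581.8, -140.1, 53.6]
tool_rot: [0.656, 0.754, -0.022, 0.027]
wrist_force: [-1.9, 0.9, 5.0]
grip_width: 13.1
```

Run:
```python
from bar import *
show(bp(60,2.2,7.5),bp(60,2.2,0))
```

```text
t 26.15 tcp [ 581.8 -140.1   53.6] toolX [-0.139  0.988 -0.07 ] toolY [0.99  0.139 0.003] F [-1.9  0.9  5. ] w 13.1 q [ 0.05  0.99  0.2   1.59 -0.2   0.55  0.47]
(np.float64(580.6), np.float64(-139.3), np.float64(47.6), np.float64(8.072957795130824), -2.2) -> [ 1.4 -1.   6. ] [ 0.2  1.8 -0.1]
(np.float64(559.1), np.float64(-140.9), np.float64(47.6), np.float64(0.5729577951308232), -2.2) -> [  2.8 -22.6   5.8] [0.6 1.8 7.4]
```

Emit:
play_rows(
  plan=[
    [[0,-0.5,2,0,0.6,0,0.95],[0,-0.5,4,0,1.2,0,0.95],[0,-0.5,5,0,1.8,0,0.95],[0,-0.5,5,0,1.8,0,0.95],[0,-4,5,0,1.8,1.2,0.95],[0,-8,5,0.2,1.8,2.5,0.95],[0,-12,5,0.3,1.8,3.8,0.95],[0.5,-16,5,0.4,1.8,5,0.95],[1,-20,5,0.5,1.8,6.5,0.95],[1.5,-22.6,5,0.6,1.8,7.4,0.95]],
  ],
)

```text
clock: 26.98
eef_pos: [559.9, -142.2, 49.1]
tool_rot: [0.704, 0.71, -0.013, 0.014]
wrist_force: [2.2, 0.0, 6.5]
grip_width: 13.1
```

Run:
```python
from bar import *
show(*[bp(60,a,0,h=8.6) for a in (2.2,5,8,12,16,20,24)])
```

```text
t 26.98 tcp [ 559.9 -142.2   49.1] toolX [-0.009  0.999 -0.039] toolY [1.    0.01  0.002] F [2.2 0.  6.5] w 13.1 q [ 0.07  0.98  0.2   1.66 -0.26  0.52  0.42]
(np.float64(559.1), np.float64(-140.8), np.float64(48.9), np.float64(0.5729577951308232), -2.2) -> [ 1.5 -0.8  0.1] [ 0.1  0.  -0. ]
(np.float64(559.1), np.float64(-139.5), np.float64(57.0), np.float64(0.5729577951308232), -5) -> [ 2.4 -0.8 -8. ] [ 0.1 -2.8 -0. ]
(np.float64(559.1), np.float64(-137.7), np.float64(65.5), np.float64(0.5729577951308232), -8) -> [  3.9  -0.7 -16.6] [ 0.1 -5.8 -0. ]
(np.float64(559.0), np.float64(-134.5), np.float64(76.7), np.float64(0.5729577951308232), -12) -> [  6.7  -0.8 -27.9] [ 0.1 -9.8 -0. ]
(np.float64(559.0), np.float64(-130.6), np.float64(87.6), np.float64(0.5729577951308232), -16) -> [ 10.2  -0.7 -38.9] [  0.1 -13.8  -0. ]
(np.float64(558.9), np.float64(-125.9), np.float64(98.2), np.float64(0.5729577951308232), -20) -> [ 14.4  -0.8 -49.7] [  0.1 -17.8  -0. ]
(np.float64(558.9), np.float64(-120.5), np.float64(108.5), np.float64(0.5729577951308232), -24) -> [ 19.4  -0.7 -60.2] [  0.1 -21.8  -0. ]
```

Emit:
play_rows(
  plan=[
    [[2,-0.8,-4,0,-1.4,0,0.95],[2.4,-0.8,-8,0,-2.8,0,0.95],[3.2,-0.7,-12.3,0,-4.3,0,0.95],[3.9,-0.7,-16.6,0,-5.8,0,0.95],[4.5,-0.7,-19.5,0,-6.8,0,0.95],[5.2,-0.7,-22.3,0,-7.8,0,0.95],[6,-0.7,-25,0,-8.8,0,0.95],[6.7,-0.7,-27.9,0,-9.8,0,0.95],[7.5,-0.7,-30.6,0,-10.8,0,0.95],[8.4,-0.7,-33.4,0,-11.8,0,0.95]],
  ],
)

```text
clock: 27.82
eef_pos: [559.1, -135.5, 83.4]
tool_rot: [0.699, 0.704, -0.087, 0.089]
wrist_force: [-2.1, -15.8, 9.2]
grip_width: 13.0
```

Run:
```python
from bar import *
show(*[bp(60,a,0,h=8.6) for a in (14,16,18,21)])
```

```text
t 27.82 tcp [ 559.1 -135.5   83.4] toolX [-0.007  0.969 -0.247] toolY [1.    0.008 0.003] F [ -2.1 -15.8   9.2] w 13.0 q [-0.16  0.96  0.42  1.7  -0.2   0.51  0.27]
(np.float64(559.0), np.float64(-132.7), np.float64(82.2), np.float64(0.5729577951308232), -14) -> [ 3.  -0.1  0.5] [ 0.1  0.3 -0.2]
(np.float64(559.0), np.float64(-130.6), np.float64(87.6), np.float64(0.5729577951308232), -16) -> [ 3.7 -0.  -5.2] [ 0.1 -1.7 -0.2]
(np.float64(559.0), np.float64(-128.4), np.float64(93.0), np.float64(0.5729577951308232), -18) -> [  4.5  -0.  -11. ] [ 0.1 -3.7 -0.2]
(np.float64(558.9), np.float64(-124.6), np.float64(100.8), np.float64(0.5729577951308232), -21) -> [  6.3  -0.1 -19.5] [ 0.1 -6.7 -0.2]
```

Emit:
play_rows(
  plan=[
    [[-1,0,0,0,0,0,0.95],[-1,0,-2,0,-0.6,0,0.95],[-0.5,0,-5,0,-1.7,0,0.95],[0,0,-8,0,-2.7,0,0.95],[0.5,0,-11,0,-3.7,0,0.95],[1,0,-14,0,-4.7,0,0.95],[1.5,0,-17,0,-5.7,0,0.95],[2.3,0,-19.5,0,-6.7,0,0.95],[2.3,0,-19.5,0,-6.7,0,0.95]],
  ],
)

```text
clock: 28.57
eef_pos: [559.3, -127.4, 101.8]
tool_rot: [0.692, 0.698, -0.128, 0.131]
wrist_force: [0.2, 1.6, -1.5]
grip_width: 12.6
```

Run:
```python
from bar import *
show(bp(57,21,0,h=8.6),bp(57,21,0,1,h=8.6,back=30),bp(57,21,0,15,h=8.6,back=100))
```

```text
t 28.57 tcp [ 559.3 -127.4  101.8] toolX [-0.008  0.933 -0.36 ] toolY [1.    0.01  0.003] F [ 0.2  1.6 -1.5] w 12.6 q [-0.3   0.97  0.55  1.71 -0.16  0.52  0.18]
(np.float64(559.0), np.float64(-127.4), np.float64(101.9), np.float64(0.5729577951308232), -21) -> [-0.  -0.3 -0.1] [ 0.1  0.1 -0.1]
(np.float64(559.2), np.float64(-155.1), np.float64(113.6), np.float64(0.5729577951308232), -21) -> [-30.1  -0.3  -1. ] [ 0.1  0.1 -0.1]
(np.float64(559.8), np.float64(-215.4), np.float64(151.8), np.float64(0.5729577951308232), -21) -> [-100.1   -0.2  -15. ] [ 0.1  0.1 -0.1]
```

Emit:
play_rows(
  plan=[
    [[-8,0,-0.5,0,0,0,0.95],[-16,0,-1,0,0,0,0.95],[-30,0,-1,0,0,0,0.95],[-50,0,-3,0,0,0,0.95],[-75,0,-10,0,0,0,0.95],[-100,0,-15,0,0,0,0.95],[-100,0,-15,0,0,0,0.95],[-100,0,-15,0,0,0,0.95]],
  ],
)

```text
clock: 29.23
eef_pos: [559.4, -218.1, 152.9]
tool_rot: [0.693, 0.697, -0.128, 0.131]
wrist_force: [0.5, 1.0, -3.3]
grip_width: 12.8
```

Run:
```python
from bar import *
show((495,-260,140,0,0),(495,-260,30,0,0))
```

```text
t 29.23 tcp [ 559.4 -218.1  152.9] toolX [-0.004  0.933 -0.36 ] toolY [1.    0.006 0.004] F [ 0.5  1.  -3.3] w 12.8 q [-0.13  0.9   0.55  1.64 -0.11  0.6   0.3 ]
(495, -260, 140, 0, 0) -> [-34.1 -64.8  26.7] [ 0.3 21.1  0.3]
(495, -260, 30, 0, 0) -> [  5.5 -65.2 129.4] [ 0.3 21.1  0.3]
```

Emit:
play_rows(
  plan=[
    [[-10,-20,8,0,6,0,0.95],[-20,-40,16,0,12,0,0.95],[-34,-65,26,0,18,0,0.95],[-34,-65,27,0.3,21.1,0.3,0.95],[-34,-65,27,0.3,21.1,0.3,0.95],[-22,-65,58,0.3,21.1,0.3,0.95],[-9,-65,92,0.3,21.1,0.3,0.95],[5.5,-65,129,0.3,21.1,0.3,0.95],[5.5,-65,129,0.3,21.1,0.3,0.95],[5.5,-65,129,0.3,21.1,0.3,0.95]],
  ],
)

```text
clock: 30.07
eef_pos: [494.4, -259.7, 29.6]
tool_rot: [0.707, 0.707, -0.001, -0.001]
wrist_force: [-0.1, -0.7, -1.4]
grip_width: 13.0
```

Run:
```python
from bar import *
show((495,-260,9.2,0,0))
```

```text
t 30.07 tcp [ 494.4 -259.7   29.6] toolX [0.    1.    0.001] toolY [ 1.    -0.    -0.002] F [-0.1 -0.7 -1.4] w 13.0 q [ 0.36  0.99  0.13  1.72 -0.26  0.45  0.67]
(495, -260, 9.2, 0, 0) -> [-0.3  0.7 20.4] [-0.1 -0.  -0. ]
```

Emit:
play_rows(
  plan=[
    [[0,0,8,0,0,0,0.95],[0,0,14,0,0,0,0.95],[0,0,18,0,0,0,0.95],[0,0,20,0,0,0,0.95],[0,0,20.5,0,0,0,0.95],[0,0,20.5,0,0,0,0.95]],
  ],
)

```text
clock: 30.57
eef_pos: [494.6, -259.8, 9.5]
tool_rot: [0.707, 0.707, -0.0, -0.001]
wrist_force: [-0.7, 0.0, -2.0]
grip_width: 12.9
```

Emit:
play_rows(
  plan=[
    [[0,0,0,0,0,0,0.85],[0,0,0,0,0,0,0.7],[0,0,0,0,0,0,0.5],[0,0,0,0,0,0,0.5],[0,0,0,0,0,0,0.5],[0,0,-30,0,0,0,0.5],[0,0,-70,0,0,0,0.5],[0,0,-110,0,0,0,0.5],[0,0,-160,0,0,0,0.5],[0,0,-200,0,0,0,0.5]],
  ],
)

```text
clock: 31.4
eef_pos: [494.5, -259.8, 205.1]
tool_rot: [0.707, 0.707, -0.001, -0.001]
wrist_force: [0.5, 0.7, 0.2]
grip_width: 42.8
```

Emit:
play_rows(
  plan=[
    [[0,-60,-40,0,0,0,0.5],[0,-60,-40,0,0,0,0.5],[0,-60,-40,0,0,0,0.5],[0,-60,-40,0,0,0,0.5],[0,-60,-40,0,0,0,0.5]],
  ],
)

```text
clock: 31.82
eef_pos: [435.0, -259.5, 244.9]
tool_rot: [0.707, 0.707, -0.0, -0.001]
wrist_force: [0.4, 0.2, 0.2]
grip_width: 42.7
```

Run:
```python
from bar import *
from loc import *
show()
t=cam("top");s=cam("scene")
for c in(t,s): print("bar",np.round(fit([c],[mask(c)],BAR,495,-155,0),3))
a=cv2.resize(t["frame"][205:355,205:405,::-1],None,fx=4,fy=4,interpolation=cv2.INTER_CUBIC)[:300*2]
crop(t,"pics/a.png",210,165,450,345,3); crop(s,"pics/b.png",215,165,455,405,3)
A=cv2.imread("pics/a.png");B=cv2.imread("pics/b.png")
cv2.imwrite("pics/ab3.png",cv2.resize(np.hstack([cv2.copyMakeBorder(A,0,B.shape[0]-A.shape[0],0,0,0),B]),(800,400),interpolation=cv2.INTER_AREA))
```

```text
t 31.82 tcp [ 435.  -259.5  244.9] toolX [0.    1.    0.001] toolY [ 1.    -0.    -0.002] F [0.4 0.2 0.2] w 42.7 q [ 0.34  0.6   0.24  1.71 -0.18  0.85  0.66]
bar [ 4.94607e+02 -1.54194e+02  7.00000e-03  2.49000e-01]
bar [ 4.96827e+02 -1.54312e+02 -4.00000e-03  9.47000e-01]
```

View pics/ab3.png

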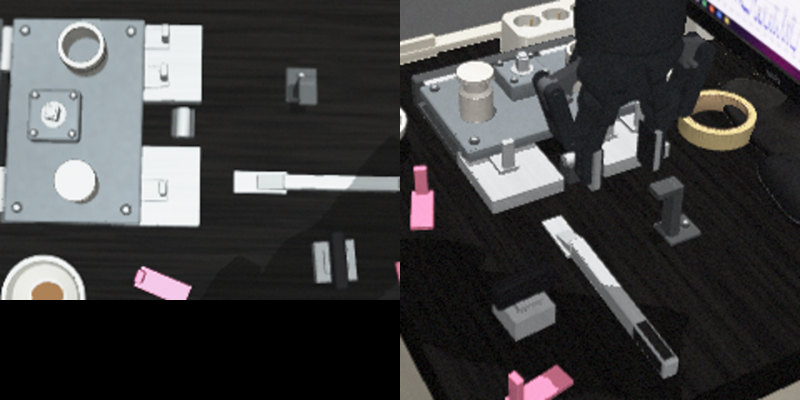

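```bash
cat > th.py <<'E'
from h import *
from scipy.optimize import minimize
def fit_th(c,x,y,a,lo=40,hi=75):
    m=mask(c,lo,hi); P=np.vstack([w2p(c,b) for b in place(TH,x,y,a)]); l=(P.min(0)-10).astype(int); h=(P.max(0)+10).astype(int); X,Y=l; W,H=h-l
    def f(v):
        B=place(TH,v[0],v[1],v[2]/50); r=render(c,B[:1],X,Y,W,H); k=render(c,B[1:],X,Y,W,H); r=r*(1-k)
        return np.abs(r-m[Y:Y+H,X:X+W]).sum()/r.sum()
    v=np.array([x,y,a*50])
    for st in(6,3,1.5): r=minimize(f,v,method="Nelder-Mead",options=dict(initial_simplex=np.vstack([v,v+np.eye(3)*st]),xatol=.05,fatol=1e-4)); v=r.x
    return np.round([v[0],v[1],v[2]/50,r.fun],3)
E
python3 - <<'E'
from th import *
t=cam("top");s=cam("scene")
for lo,hi in((40,75),(55,110)):
    print("top",fit_th(t,406,-149,.12,lo,hi),"scene",fit_th(s,408,-148,.12,lo,hi))
print("spindle",p2w(t,[[243.4,234],[243,233.8]],66).round(1))
f=t["frame"][222:248,230:258]; g=s["frame"][185:211,280:308]
k=lambda i:cv2.resize(i[:,:,::-1],None,fx=14,fy=14,interpolation=cv2.INTER_CUBIC)
cv2.imwrite("pics/sp3.png",np.hstack([k(f),k(g)]))
E
```

```text
top [ 4.05899e+02 -1.47966e+02  8.90000e-02  2.20000e-01] scene [ 4.09005e+02 -1.46135e+02  6.30000e-02  2.47000e-01]
top [ 4.06126e+02 -1.48303e+02  8.30000e-02  1.65000e-01] scene [ 4.09135e+02 -1.46162e+02  5.00000e-02  2.18000e-01]
spindle [[554.4 160.8  66. ]
 [554.8 161.6  66. ]]
```

View pics/sp3.png

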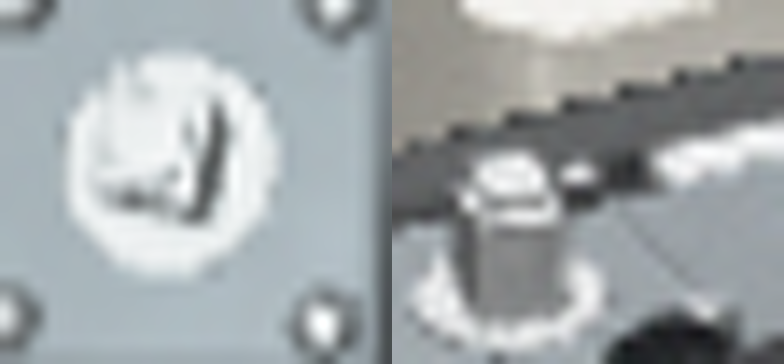

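Run:
```python
from th import *
from go import *
t=cam("top")
g=cv2.resize(t["frame"][220:250,228:260].min(2),None,fx=8,fy=8,interpolation=cv2.INTER_CUBIC)
b=(g>205).astype(np.uint8); n,l,st,ce=cv2.connectedComponentsWithStats(b); i=1+np.argmax(st[1:,4]); m=cv2.convexHull(np.argwhere(l==i)[:,::-1].astype(np.float32))
(c,ax,_)=cv2.fitEllipse(m); uv=(np.array(c)+.5)/8-.5+[228,220]; print(uv,ax,p2w(t,[uv],66).round(1))
show((406.4,-147.8,150,-85.1),(406.4,-147.8,29,-85.1))
```

```text
[241.67485046 233.23150921] (119.18150329589844, 125.5016098022461) [[555.7 164.   66. ]]
t 32.07 tcp [ 434.8 -259.6  244.5] toolX [0.    1.    0.001] toolY [ 1.    -0.    -0.003] F [ 0.2  0.2 -0.1] w 42.6 q [ 0.34  0.6   0.24  1.71 -0.18  0.85  0.66]
(406.4, -147.8, 150, -85.1) -> [111.7 -28.1  94.7] [-0.2  0.1 85.1]
(406.4, -147.8, 29, -85.1) -> [111.6 -27.7 215.7] [-0.2  0.1 85.1]
```

Emit:
play_rows(
  plan=[
    [[40,-28,40,0,0,7,0.5],[80,-28,80,0,0,14,0.5],[112,-28,95,0,0,21,0.5],[112,-28,95,0,0,28,0.5],[112,-28,95,0,0,35,0.5],[112,-28,95,0,0,42,0.5],[112,-28,95,0,0,49,0.5],[112,-28,95,0,0,56,0.5],[112,-28,95,0,0,63,0.5],[112,-28,95,0,0,70,0.5]],
  ],
)

```text
clock: 32.9
eef_pos: [406.7, -147.4, 149.4]
tool_rot: [0.985, 0.171, -0.002, -0.001]
wrist_force: [0.9, 0.4, -0.5]
grip_width: 42.8
```

Run:
```python
from go import *
show((406.4,-147.8,100,-85.1),(406.4,-147.8,29,-85.1))
```

```text
t 32.9 tcp [ 406.7 -147.4  149.4] toolX [ 0.942  0.337 -0.003] toolY [ 0.337 -0.942 -0.002] F [ 0.9  0.4 -0.5] w 42.8 q [-0.    0.72  0.5   2.09 -0.7   0.51 -0.21]
(406.4, -147.8, 100, -85.1) -> [-0.3  0.4 49.4] [-0.1  0.2 14.8]
(406.4, -147.8, 29, -85.1) -> [-1.000e-01  5.000e-01  1.204e+02] [-0.1  0.2 14.8]
```

Emit:
play_rows(
  plan=[
    [[0,0.4,20,0,0.2,7,0.5],[0,0.4,49,0,0.2,14,0.5],[0,0.4,49,0,0.2,14.8,0.5],[0,0.4,49,0,0.2,14.8,0.5],[0,0.4,70,0,0.2,14.8,0.5],[0,0.4,90,0,0.2,14.8,0.5],[0,0.4,105,0,0.2,14.8,0.5],[0,0.4,115,0,0.2,14.8,0.5],[0,0.4,120,0,0.2,14.8,0.5],[0,0.4,120,0,0.2,14.8,0.5]],
  ],
)

```text
clock: 33.73
eef_pos: [406.9, -147.9, 29.7]
tool_rot: [0.999, 0.044, 0.001, -0.001]
wrist_force: [-0.8, -0.1, 1.1]
grip_width: 42.8
```

Run:
```python
from go import *
show((406.4,-147.8,29,-85.1))
from th import *
s=cam("scene")
print("scene",fit_th(s,409,-146.2,.06,55,110))
```

```text
t 33.73 tcp [ 406.9 -147.9   29.7] toolX [0.996 0.088 0.001] toolY [ 0.088 -0.996 -0.002] F [-0.8 -0.1  1.1] w 42.8 q [ 0.21  0.93  0.12  2.16 -1.06  0.11 -0.14]
(406.4, -147.8, 29, -85.1) -> [-0.5 -0.1  0.7] [-0.1 -0.1  0.1]
scene [ 4.09148e+02 -1.46795e+02  4.60000e-02  5.34000e-01]
```

Handle unmoved; close on it.

Emit:
play_rows(
  plan=[
    [[0,0,0.5,0,0,0,0.7],[0,0,0.5,0,0,0,0.8],[0,0,0.5,0,0,0,0.95],[0,0,0.5,0,0,0,0.95],[0,0,0.5,0,0,0,0.95],[0,0,0.5,0,0,0,0.95],[0,0,0.5,0,0,0,0.95],[0,0,0.5,0,0,0,0.95],[0,0,0.5,0,0,0,0.95]],
  ],
  squeeze=100,
)

```text
clock: 34.53
eef_pos: [407.6, -148.0, 30.9]
tool_rot: [0.999, 0.044, 0.002, -0.0]
wrist_force: [-1.3, -0.9, 22.2]
grip_width: 19.0
```

Run:
```python
from go import *
show((406.9,-147.9,160,-85.1))
from th import *
s=cam("scene")
print("scene",fit_th(s,409,-146.2,.06,55,110))
```

```text
t 34.53 tcp [ 407.6 -148.    30.9] toolX [0.996 0.088 0.003] toolY [ 0.088 -0.996 -0.001] F [-1.3 -0.9 22.2] w 19.0 q [ 0.21  0.93  0.12  2.16 -1.06  0.11 -0.14]
(406.9, -147.9, 160, -85.1) -> [  -0.2   -0.3 -129.1] [-0.  -0.2  0.2]
scene [ 4.09153e+02 -1.46830e+02  4.60000e-02  4.81000e-01]
```

Emit:
play_rows(
  plan=[
    [[0,0,-2,0,0,0,0.95],[0,0,-2,0,0,0,0.95],[0,0,-2,0,0,0,0.95],[0,0,-2,0,0,0,0.95],[0,0,-2,0,0,0,0.95],[0,0,-2,0,0,0,0.95]],
  ],
)

```text
clock: 35.08
eef_pos: [408.2, -148.7, 33.4]
tool_rot: [0.999, 0.044, 0.002, 0.0]
wrist_force: [1.8, -4.6, 9.7]
grip_width: 13.6
```

Run:
```python
from go import *
show()
```

```text
t 35.08 tcp [ 408.2 -148.7   33.4] toolX [0.996 0.088 0.005] toolY [ 0.088 -0.996  0.001] F [ 1.8 -4.6  9.7] w 13.6 q [ 0.21  0.92  0.13  2.16 -1.06  0.12 -0.14]
```

Emit:
play_rows(
  plan=[
    [[0,0,-20,0,0,0,0.95],[0,0,-50,0,0,0,0.95],[0,0,-85,0,0,0,0.95],[0,0,-115,0,0,0,0.95],[0,0,-115,0,0,0,0.95],[0,0,-115,0,0,0,0.95]],
  ],
)

```text
clock: 35.58
eef_pos: [408.2, -148.2, 149.1]
tool_rot: [0.999, 0.045, 0.003, 0.001]
wrist_force: [0.4, 1.2, -3.5]
grip_width: 13.8
```

Run:
```python
from go import *
show((558.1,164,150,-100),(558.1,164,130,-100))
```

```text
t 35.58 tcp [ 408.2 -148.2  149.1] toolX [0.996 0.09  0.007] toolY [ 0.09  -0.996  0.002] F [ 0.4  1.2 -3.5] w 13.8 q [-0.05  0.74  0.58  2.09 -0.81  0.54 -0.34]
(558.1, 164, 150, -100) -> [ 1.773e+02 -2.975e+02 -2.000e-01] [ 0.  -0.4 15.1]
(558.1, 164, 130, -100) -> [ 177.2 -297.5   19.8] [ 0.  -0.4 15.1]
```

Emit:
play_rows(
  plan=[
    [[20,-33,-3,0,0,2,0.95],[40,-66,-3,0,0,4,0.95],[60,-100,-3,0,0,6,0.95],[80,-133,-3,0,0,8,0.95],[100,-167,-3,0,0,10,0.95],[120,-200,-3,0,-0.2,12,0.95],[140,-233,-3,0,-0.4,14,0.95],[160,-266,-3,0,-0.4,15,0.95],[177,-297,-3,0,-0.4,15.1,0.95],[177,-297,-3,0,-0.4,15.1,0.95]],
  ],
)

```text
clock: 36.42
eef_pos: [558.4, 170.3, 149.9]
tool_rot: [0.997, -0.083, -0.001, -0.001]
wrist_force: [-0.1, 1.3, -3.7]
grip_width: 13.4
```

Run:
```python
from go import *
show((558.1,164,129,-100))
```

```text
t 36.42 tcp [558.4 170.3 149.9] toolX [ 0.986 -0.165 -0.003] toolY [-0.165 -0.986 -0.001] F [-0.1  1.3 -3.7] w 13.4 q [-0.72  0.98  0.84  1.56 -0.83  1.   -1.35]
(558.1, 164, 129, -100) -> [ 0.8  6.3 20.9] [-0.1  0.2  0.5]
```

Emit:
play_rows(
  plan=[
    [[0.8,6.3,10,0,0.2,0.5,0.95],[0.8,6.3,20,0,0.2,0.5,0.95],[0.8,6.3,22,0,0.2,0.5,0.95],[0.8,6.3,22,0,0.2,0.5,0.95],[0.8,6.3,22,0,0.2,0.5,0.95]],
  ],
)

```text
clock: 36.83
eef_pos: [558.0, 163.6, 127.8]
tool_rot: [0.996, -0.088, 0.0, -0.001]
wrist_force: [-0.7, -0.3, -1.9]
grip_width: 13.4
```

Run:
```python
from go import *
show((558.1,164,128,-100))
from th import *
s=cam("scene"); f=cv2.resize(s["frame"][165:225,260:340],None,fx=10,fy=10,interpolation=cv2.INTER_CUBIC)
def dr(P,col):
    for p in P:
        u=(w2p(s,p)[0]-[260,165]+.5)*10; cv2.circle(f,(int(u[0]),int(u[1])),3,col,-1)
o=np.array([3.0,1.0,0])  # scene-camera bias seen on the handle
B=place(TH,556.2,164.3,np.radians(-10),93.6)[0]+o; dr(B,(255,0,0))
S=place([box(-7,7,-7,7,66,84)],556.2,164.3,np.radians(-10))[0]+o; dr(S,(0,255,0))
cv2.imwrite("pics/s6.png",f[:,:,::-1])
```

```text
t 36.83 tcp [558.  163.6 127.8] toolX [ 0.985 -0.175  0.   ] toolY [-0.175 -0.985 -0.001] F [-0.7 -0.3 -1.9] w 13.4 q [-0.7   1.    0.82  1.59 -0.87  0.94 -1.32]
(558.1, 164, 128, -100) -> [-0.  -0.4 -0.2] [-0.1 -0.  -0.1]
```

View pics/s6.png

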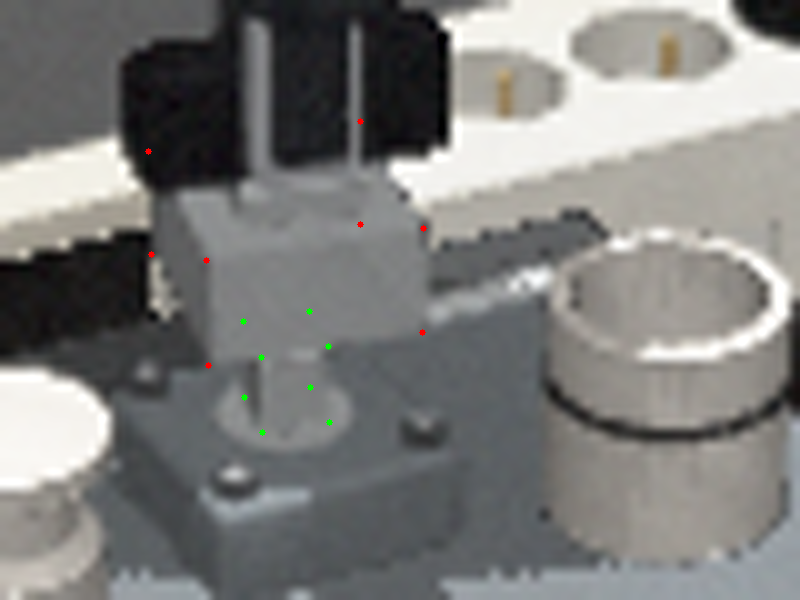

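Emit:
play_rows(
  plan=[
    [[-1.1,-0.6,2,0,0,0,0.95],[-1.1,-0.6,5,0,0,0,0.95],[-1.1,-0.6,7,0,0,0,0.95],[-1.1,-0.6,9,0,0,0,0.95],[-1.1,-0.6,11,0,0,0,0.95],[-1.1,-0.6,13,0,0,0,0.95],[-1.1,-0.6,13,0,0,0,0.95]],
  ],
)

```text
clock: 37.47
eef_pos: [557.1, 164.5, 114.7]
tool_rot: [0.996, -0.088, 0.0, -0.001]
wrist_force: [0.4, 0.3, -2.1]
grip_width: 13.5
```

```bash
python3 -c "
from go import *
show()"
```

```text
t 37.47 tcp [557.1 164.5 114.7] toolX [ 0.985 -0.175  0.   ] toolY [-0.175 -0.985 -0.001] F [ 0.4  0.3 -2.1] w 13.5 q [-0.7   1.02  0.81  1.61 -0.89  0.92 -1.31]
```

Emit:
play_rows(
  plan=[
    [[0,0,3,0,0,0,0.95],[0,0,6,0,0,0,0.95],[0,0,9,0,0,0,0.95],[0,0,11,0,0,0,0.95],[0,0,13,0,0,0,0.95],[0,0,14.5,0,0,0,0.95],[0,0,15.3,0,0,0,0.95],[0,0,15.8,0,0,0,0.95],[0,0,15.8,0,0,0,0.95]],
  ],
)

```text
clock: 38.22
eef_pos: [560.1, 163.8, 100.3]
tool_rot: [0.996, -0.088, 0.004, -0.0]
wrist_force: [32.8, -4.8, 13.0]
grip_width: 13.7
```

```bash
python3 -c "
from go import *
show()"
```

```text
t 38.22 tcp [560.1 163.8 100.3] toolX [ 0.985 -0.175  0.008] toolY [-0.175 -0.985 -0.002] F [32.8 -4.8 13. ] w 13.7 q [-0.7   1.04  0.79  1.61 -0.91  0.89 -1.29]
```

Emit:
play_rows(
  plan=[
    [[0,0,0,0,0,0,0.95],[0,0,0,0,0,0,0.95],[0,0,0,0,0,0,0.95],[0,0,0.5,0,0,0,0.95],[0,0,1,0,0,0,0.95],[0,0,1,0,0,0,0.95]],
  ],
)

```text
clock: 38.72
eef_pos: [562.0, 163.3, 100.3]
tool_rot: [0.996, -0.088, 0.007, -0.0]
wrist_force: [3.8, -2.5, -2.6]
grip_width: 13.7
```

```bash
python3 -c "
from go import *
show()"
```

```text
t 38.72 tcp [562.  163.3 100.3] toolX [ 0.984 -0.175  0.013] toolY [-0.175 -0.985 -0.002] F [ 3.8 -2.5 -2.6] w 13.7 q [-0.69  1.04  0.79  1.61 -0.91  0.88 -1.29]
```

Emit:
play_rows(
  plan=[
    [[0,0,0,0,0,0,0.85],[0,0,0,0,0,0,0.7],[0,0,0,0,0,0,0.6],[0,0,0,0,0,0,0.6],[0,0,0,0,0,0,0.6],[0,0,-20,0,0,0,0.6],[0,0,-40,0,0,0,0.6],[0,0,-60,0,0,0,0.6],[0,0,-60,0,0,0,0.6]],
  ],
)

```text
clock: 39.47
eef_pos: [562.1, 163.2, 163.4]
tool_rot: [0.996, -0.088, 0.008, -0.001]
wrist_force: [0.5, -0.4, 0.7]
grip_width: 33.6
```

Emit:
play_rows(
  plan=[
    [[-4,0,0,0,0,0,1],[-4,0,0,0,0,0,1],[-4,0,0,0,0,0,1],[-4,0,0,0,0,0,1],[-4,0,0,0,0,0,1],[-4,0,0,0,0,0,1],[-4,0,0,0,0,0,1]],
  ],
)

```text
clock: 40.05
eef_pos: [558.1, 163.9, 163.1]
tool_rot: [0.996, -0.088, 0.008, -0.001]
wrist_force: [-0.4, 0.4, 0.4]
grip_width: 0.1
```

Run:
```python
from go import *
show((556.2,164.3,140,-100),(556.2,164.3,124,-100))
from th import *
s=cam("scene"); crop(s,"pics/raw7.png",260,165,340,225,10)
for z in(66,70):
    m=mask(s,0,1)
    import th
    place0=place
    th.place=lambda B,x,y,a,zz=z:place0(B,x,y,a,zz)
    print(z)
cv2.imwrite("pics/x.png",s["frame"][:,:,::-1])
f=cv2.imread("pics/raw7.png")
B=place(TH,556.2,164.3,np.radians(-10),66)
for b,col in zip(B,((0,0,255),(0,255,255))):
    for p in b+np.array([3.0,1.0,0]):
        u=(w2p(s,p)[0]-[260,165]+.5)*10; cv2.circle(f,(int(u[0]),int(u[1])),3,col,-1)
cv2.imwrite("pics/s7.png",f)
```

```text
t 40.05 tcp [558.1 163.9 163.1] toolX [ 0.984 -0.175  0.016] toolY [-0.175 -0.985 -0.003] F [-0.4  0.4  0.4] w 0.1 q [-0.72  0.95  0.86  1.58 -0.83  0.99 -1.35]
(556.2, 164.3, 140, -100) -> [-2.3 -0.  23. ] [-0.2 -0.9 -0.1]
(556.2, 164.3, 124, -100) -> [-2.6  0.  39. ] [-0.2 -0.9 -0.1]
66
70
```

View pics/s7.png

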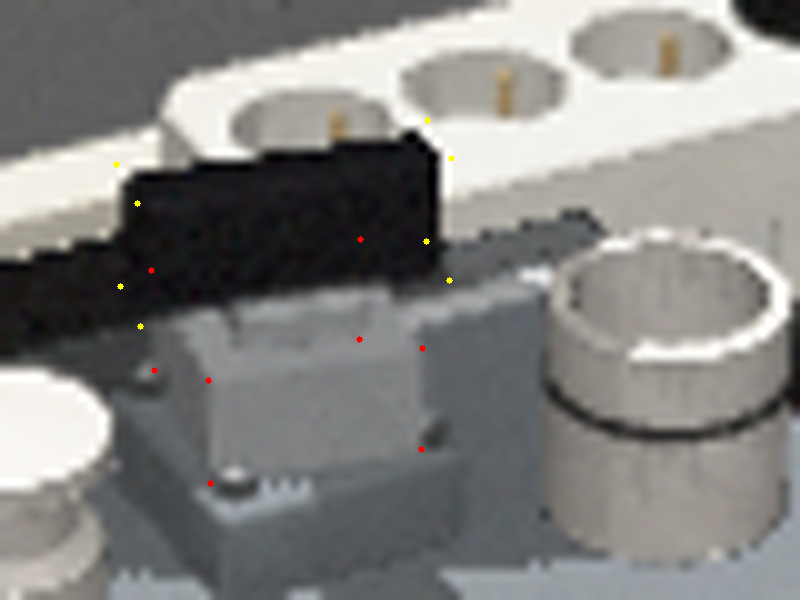

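Emit:
play_rows(
  plan=[
    [[-2.4,0,20,-0.2,-0.9,0,1],[-2.5,0,32,-0.2,-0.9,0,1],[-2.6,0,36,-0.2,-0.9,0,1],[-2.6,0,38,-0.2,-0.9,0,1],[-2.6,0,39,-0.2,-0.9,0,1],[-2.6,0,40,-0.2,-0.9,0,1],[-2.6,0,40,-0.2,-0.9,0,1]],
  ],
)

```text
clock: 40.68
eef_pos: [556.4, 164.2, 124.1]
tool_rot: [0.996, -0.088, 0.001, 0.0]
wrist_force: [-3.8, -0.7, 6.8]
grip_width: 0.2
```

```bash
python3 -c "
from go import *
show()"
```

```text
t 40.68 tcp [556.4 164.2 124.1] toolX [ 0.985 -0.175  0.001] toolY [-0.175 -0.985  0.   ] F [-3.8 -0.7  6.8] w 0.2 q [-0.71  1.01  0.82  1.6  -0.87  0.93 -1.32]
```

Emit:
play_rows(
  plan=[
    [[0,0,1,0,0,0,1],[0,0,2,0,0,0,1],[0,0,3,0,0,0,1],[0,0,3,0,0,0,1],[0,0,3,0,0,0,1]],
  ],
)

```text
clock: 41.1
eef_pos: [556.8, 164.2, 123.9]
tool_rot: [0.996, -0.088, 0.001, -0.001]
wrist_force: [-14.3, 1.4, 42.4]
grip_width: 0.2
```

```bash
python3 -c "
from go import *
show()"
```

```text
t 41.1 tcp [556.8 164.2 123.9] toolX [ 0.985 -0.175  0.003] toolY [-0.175 -0.985 -0.002] F [-14.3   1.4  42.4] w 0.2 q [-0.71  1.    0.82  1.6  -0.88  0.93 -1.32]
```

Emit:
play_rows(
  plan=[
    [[0,0,-10,0,0,0,1],[-20,0,-10,0,0,0,1],[-20,0,-10,0,0,0,1],[-20,0,-3,0,0,0,1],[-20,0,-1,0,0,0,1],[-20,0,0,0,0,0,1],[-20,0,1,0,0,0,1],[-20,0,1,0,0,0,1]],
  ],
)

```text
clock: 41.77
eef_pos: [537.3, 167.8, 124.0]
tool_rot: [0.996, -0.088, 0.002, -0.001]
wrist_force: [-9.8, 2.4, 30.6]
grip_width: -0.1
```

Emit:
play_rows(
  plan=[
    [[0,0,-10,0,0,0,1],[20,0,-10,0,0,0,1],[40,0,-10,0,0,0,1],[40,0,-10,0,0,0,1],[40,0,-3,0,0,0,1],[40,0,-1,0,0,0,1],[40,0,0,0,0,0,1],[40,0,1,0,0,0,1],[40,0,1,0,0,0,1]],
  ],
)

```text
clock: 42.52
eef_pos: [577.0, 160.6, 124.0]
tool_rot: [0.996, -0.088, 0.002, -0.001]
wrist_force: [-1.7, -1.2, 19.7]
grip_width: -0.1
```

Emit:
play_rows(
  plan=[
    [[0,0,-20,0,0,0,1],[0,0,-60,0,0,0,1],[0,0,-100,0,0,0,1],[-40,60,-120,0,0,0,1],[-60,120,-130,0,0,0,1],[-80,200,-130,0,0,0,1],[-100,280,-130,0,0,0,1],[-120,350,-130,0,0,0,1],[-120,400,-130,0,0,0,1],[-120,420,-130,0,0,0,1]],
  ],
)

```text
clock: 43.35
eef_pos: [437.3, -92.3, 249.7]
tool_rot: [0.996, -0.087, 0.002, -0.002]
wrist_force: [0.7, -1.3, 0.2]
grip_width: 0.3
```

Emit:
play_rows(
  plan=[
    [[0,30,0,0,0,0,1],[0,30,0,0,0,0,1],[0,30,0,0,0,0,1],[0,30,0,0,0,0,1],[0,30,0,0,0,0,1],[0,30,0,0,0,0,1]],
  ],
)

```text
clock: 43.85
eef_pos: [432.3, -120.8, 249.3]
tool_rot: [0.996, -0.086, 0.002, -0.002]
wrist_force: [0.6, 0.5, 0.5]
grip_width: 0.1
```

Run:
```python
from go import *
from loc import *
import bar
show()
t=cam("top");s=cam("scene")
print("bar",np.round(fit([t],[mask(t)],BAR,495,-155,0),3))
# T-handle base in scene: compare grey image to synthetic masks at candidate heights (edges)
TB=[box(-7,7,-30,-22,6,42)]
for fx in(98,54,-76):   # visible tab tops on the ledges (expected pixel vs bright/edge)
    p=bar.f2w([fx,4-26,62]); print("tab",fx,w2p(t,p).round(1),w2p(s,p).round(1))
```

```text
t 43.85 tcp [ 432.3 -120.8  249.3] toolX [ 0.985 -0.172  0.004] toolY [-0.172 -0.985 -0.004] F [0.6 0.5 0.5] w 0.1 q [-0.28  0.65  0.89  1.91 -0.65  0.9  -0.81]
bar [ 4.84339e+02 -1.62206e+02 -1.22000e-01  2.40500e+00]
tab 98 [[307.4 181.8]] [[358.4 224.5]]
tab 54 [[306.9 205.1]] [[339.  230.2]]
tab -76 [[305.6 276.1]] [[278.1 248.4]]
```

Run:
```python
from loc import *
from rig import close_job
s=cam("scene"); print("bar",np.round(fit([s],[mask(s)],BAR,497,-154,0),3))
print(close_job())
```

```text
bar [ 4.97051e+02 -1.55133e+02  1.00000e-03  7.56000e-01]
the job is handed in; nothing more can be done
None
```

The whole job was carried out in the order asked and handed in at about 44 s.

- **Bed and shims:** I levered the bed up and hooked the bar under the keeper. All three shims went about 34 mm under the edge: two on the far ledge and one on the near. One shim had been knocked aside during the run, and I found it again before picking it up. I then unhooked the bar and lowered the bed onto the shims. While the bed was going down, the bar met a side force of about 16 N, which cleared after I eased it back slightly.
- **Bar:** it lies flat on the worktop. Its tip is about 39 mm in front of the ledges, and a last scene-camera fit found it unmoved. The matching top-camera fit was no use because the arm blocked that view.
- **T-handle:** it pushed sideways with up to 33 N on the way down, and the grip shifted along the cross bar by about 5 mm. I let go and pressed it down with shut fingers at the middle and both ends. The top of the cross bar was at 123.9–124.0 mm at all three points, against 124 mm expected. That agrees with a fully seated handle and a level bed.

**Checks that disagreed:** the last picture of the handle, taken before the final press, showed its left bottom edge about 1 pixel high. I had no pictures left to view it again afterwards. The shims' final positions were also not measured after the bed came down, only seen in a picture with their tabs upright.

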